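# Load the last tube carrier and lock the transport crate with its rod

## Task

Lower the tube carrier that stands by itself on the table into the empty slot of the aluminium transport crate until it is fully home, setting it down and not dropping it, so that its eye lines up with the others. Then slide the locking rod, from either end, through the crate's two ears and the eyes of all three carriers until its grip block is up against the crate, and let go. Do not knock over or shift the other things on the table.

Things in the scene. Friction and masses are not known exactly. Their poses are not given: they have to be found in the camera images.
- crate: open aluminium crate, fixed, 114 mm (its x) by 117 mm (its y), origin in the centre of its underside, z up; floor 6 mm thick, rim 59 mm above the table. Three slots side by side at y = -36, 0, +36 mm, each 104 mm (x) by 33 mm (y), parted by 3 mm walls with round tops 35.5 mm above the table
- ear_left (a point): hole of the crate's +y ear, on the ear's outer face. In the middle of each end wall (outer faces at y = -58.5 and +58.5 mm, 6 mm thick) an ear 40 mm wide (x) stands up to 96 mm, with a 16 mm square hole along y, its centre at x = 0, 80 mm above the table. Axes are the crate's
- ear_right (a point): the same for the -y ear
- slot_eye (a point): where the missing carrier's eye will be when it is home: middle of the empty slot (any of the three), 80 mm above the table; axes are the crate's. White paper lies on the empty slot's floor
- carrier_eye (a point): centre of the eye of the lone grey carrier, 74 mm above its underside: a 16 mm square hole along its y through a fin 40 mm (its x) by 14 mm (y) that stands from 45 to 90 mm. Pinch the fin by its 40 mm width (fingers closing along the carrier's x): in the crate the next fins or ears stand about 20 mm off on the y sides. Same either way round
- carrier_mid (a point): centre of the lone carrier, 45 mm above its underside (0.22 kg or so): block 100 mm (x) by 30 mm (y) by 45 mm high, 4 mm bevels around the foot; on top the fin in the middle and white tube caps, 22 mm across and 6 mm high, at x = -36 and +36 mm. Axes as for carrier_eye, z up
- loaded_a_eye (a point): eye of a like carrier already standing in the crate (loose, 3 to 4 mm of play in its slot); axes as for carrier_eye
- loaded_b_eye (a point): the same for the other loaded carrier
- rod_grip (a point): centre of the grip block of the steel locking rod (0.12 kg or so): block 20 mm (its x) by 56 mm (y) by 30 mm high, lying flat on the table with its centre 15 mm up; the shaft leaves the middle of its -y face along -y, 10 mm round, 140 mm long, the last 12 mm tapering to 4 mm. The balance point lies within the block. Axes as named, z up
- rod_face (a point): root of the shaft, where it leaves the grip block's -y face (28 mm from rod_grip); this face comes against the crate's ear
- rod_tip (a point): tip of the shaft, 168 mm from rod_grip along the rod's -y
- timer: grey countdown timer, wedge-shaped, 70 mm wide, 55 mm tall, standing at the robot's side of the work; bystander, origin under its centre
- timer_b: a second such timer, farther off; bystander, origin under its centre
- spray: clear spray bottle with white trigger head, 66 mm across, 200 mm tall; bystander, origin under its centre
- pen: blue pen, 135 mm long, lying flat; bystander, origin under its middle
- tube: loose specimen tube with white cap, 100 mm long, lying flat; bystander, origin under its middle
Things that resemble listed ones, but are neither listed nor needed, are in the scene too. Leave any purple look-alike of the part that bears carrier_eye alone.

How it is judged:
On the way, in this order (a step that is already met when the one before it is completed fails the run):
1. the carrier is lowered into the empty slot, still held: its eye within 10 mm sideways and 20 mm in height of its final place (horizontal distance between carrier_eye and slot_eye below 0.01 m and z of carrier_eye in the frame of slot_eye below 0.02 m and contact force between the fingers and carrier above 0.5 N), for 0.05 s.
2. the carrier is home in the empty slot (eye within 6 mm of its place) and let go (distance between carrier_eye and slot_eye below 0.006 m and contact force between the fingers and carrier below 0.3 N), for 0.2 s.
3. the rod is through both ears and all three eyes, its grip block within 12.5 mm of the crate (x of rod_face in the frame of crate between -0.008 and 0.008 m and z of rod_face in the frame of crate between 0.07 and 0.09 m and x of rod_tip in the frame of crate between -0.008 and 0.008 m and z of rod_tip in the frame of crate between 0.07 and 0.09 m and ((y of rod_face in the frame of crate between 0.05 and 0.071 m and y of rod_tip in the frame of crate below -0.065 m) or (y of rod_face in the frame of crate between -0.071 and -0.05 m and y of rod_tip in the frame of crate above 0.065 m))), for 0.1 s.
At the end, for the whole second after the job is handed in: Lone carrier home in the empty slot (eye within 6 mm), the loaded two not moved over 12 mm, the rod through both ears and all eyes (shaft within 8 mm sideways and 10 mm in height of the hole line, tip out by 6.5 mm or more, grip block within 12.5 mm of the ear), all released and at rest (all of step 2 and all of step 3 and contact force between the fingers and rod below 0.3 N and linear speed of each of carrier, rod below 0.02 m/s and distance of each of loaded_a_eye, loaded_b_eye from where it was at the start of the episode below 0.012 m); the robot touches nothing.
It fails at once if the timer is moved by more than 30 mm or tipped over (distance of timer from where it was at the start of the episode above 0.03 m or angle between timer's own z axis and vertical above 0.6 rad).
It fails at once if the second timer is moved by more than 30 mm or tipped over (distance of timer_b from where it was at the start of the episode above 0.03 m or angle between timer_b's own z axis and vertical above 0.6 rad).
It fails at once if the spray bottle is moved by more than 30 mm or tipped over (distance of spray from where it was at the start of the episode above 0.03 m or angle between spray's own z axis and vertical above 0.6 rad).
It fails at once if the pen is moved by more than 30 mm (distance of pen from where it was at the start of the episode above 0.03 m).
It fails at once if the loose tube is moved by more than 30 mm (distance of tube from where it was at the start of the episode above 0.03 m).
It also fails if it takes over 67 s, if anything falls off the work surface, if the arm or the gripper's body presses on something with over 40 N, if the wrist force passes 120 N, or if a joint passes its speed limit or range.

## Robot

A 7-joint arm with a two-finger parallel gripper is mounted at the origin on the work surface. World frame = base frame: x ahead of the robot, y to its left, z up, the work surface at z = 0. Lengths are in m, angles in rad, forces in N, time in s.
With the tool pointing down it reaches from about 0.425 to 1.025 m from the base axis. Payload 3.6 kg.
Tool frame: the origin (TCP) lies between the finger pads; the fingertips stand finger_overhang ahead of it and the grasp point (between the pads) lies 8 mm behind it (finger_overhang is the distance from the TCP to the fingertips, in m); z points along the fingers, y is the direction in which the jaws open and shut (so a half turn about z gives the same grasp; the last joint's range is limited). The gripper opens to 85 mm and grips with 20 to 120 N. Pads are 22 mm wide; open, the fingers measure 114 mm over their backs; the gripper's body (76 mm by 85 mm) begins 54 mm behind the grasp point. The pads swing forward as they close: fully open they stand 13 mm farther back than shut.
Start: joints at [1.077, 0.591, 0.048, 1.609, -0.033, 0.943, -0.034], TCP at [0.282, -0.668, 0.242] pointing down, gripper open.
Joint ranges: [-2.69, 2.69], [-0.47, 2.24], [-1.27, 1.36], [0.19, 2.51], [-1.53, 4.68], [0.08, 2.07], [-3.09, 3.09]. Speed limits (rad/s): [2.57, 2.57, 3.14, 3.14, 3.14, 3.14, 3.14].

## Interface

Orientations are given as a unit quaternion [w, x, y, z].
In Python, from station import * gives the robot as it stands. The module is installed in compiled form; this text tells all that it offers.
- The arm moves only by the tool move_arm, never from a script. Its argument "rows" is a list of rows, each an object with "translation": the shift along the tool's x, y, z in cm, a list of three; "rot": the turn, a rotation vector about the tool's x, y, z in rad, a list of three. In form: [{"translation": [tx, ty, tz], "rot": [ax, ay, az]}, ...]. A call has 1 to 5 rows; each row is the pose to reach, as a shift and turn from the pose commanded when the call began, along the tool's axes at that moment; what a row does not reach only later rows make up. A row lasts 1/8 s, in which the tool goes at most 62.5 mm and 10.7 degrees, less where a joint would pass 70% of its speed; a pose out of reach is approached as far as the arm can. A call with a gripper value outside its range is refused whole. "grip" is the opening, from 0 (shut) to 1 (fully open), set as the call begins (left out, the last holds). The fingers move at their own pace and stop on an object; "squeeze" is the grip in N (left out, the last holds). Time passes only in rows, so rows that repeat a pose let the fingers close. It gives the time, the measured TCP pose, the force and the opening at its end, in the units of the state.
- observe(): the state, without advancing time (a new reading comes with each control period).
- read_camera(name): name is "scene" or "top"; returns the picture (384x512x3 uint8, red, green, blue); there is no depth.
- get_calibration(name): a dict with "vertical_fov" (degrees; the focal length in pixels is half the picture's height over the tangent of half this angle, whatever the lens; pixels are square), "cx", "cy" (the principal point, pixels), "world_to_cam" (4x4, takes a point from world to camera coordinates). Camera axes: x right, y up, looking along -z (the intrinsics and any distortion apply to the point x, -y, -z); pixel columns grow to the right and rows downward; lengths in m; the calibration is good to about 2 mm. A picture is of the moment at which its call begins. get_calibration takes no time and is no camera call.
- job_done(): hands the job in, once; it reports no verdict.
The state is a dict: "time_s": time; "qpos": joint angles; "dq": joint speeds; "effort": joint torques, N m; "ee_pos": TCP position; "tool_rot": TCP orientation; "wrist_force": force on the tool from outside, world axes, zero at the start; "wrist_torque": the same for the moment, N m; "grip_width": finger opening in m.
Only numpy, scipy, OpenCV 4.12 (cv2) and the standard library are available. Lean on these libraries where they do the work, as an engineer would, in place of code of your own. Each camera call takes 0.05 s, during which the arm holds its last target.

## Working session

There is one attempt and no reset: what is moved stays moved. The work goes in short steps, Python scripts to look and compute and a tool call to move; the robot and the scene stay as the last step left them, time stands still between calls to the robot, and variables do not carry over. Pictures are saved under pics/ and viewed, and the job is handed in when it is done.

Besides the shell and the picture viewer there is one more tool, called after "Call:" as name([rows], argument=value, ...), one row to a line, values as JSON. move_arm: Moves the arm, as the interface text tells. Its arguments: {"type":"object","properties":{"rows":{"type":"array"},"grip":{"type":"number"},"squeeze":{"type":"number"}},"required":["rows"]}

```bash
mkdir -p pics; python3 - <<'E'
from station import *
import cv2,numpy as np
for n in("scene","top"):
    im=read_camera(n); cv2.imwrite(f"pics/{n}0.png",cv2.cvtColor(im,cv2.COLOR_RGB2BGR))
    print(n,get_calibration(n))
print(observe())
import station; print([x for x in dir(station) if x[0]!='_'])
try: print(finger_overhang)
except Exception as e: print(e)
E
```

```text
scene {'vertical_fov': 44.74547071091098, 'cx': 257.824580381374, 'cy': 187.82619183314992, 'world_to_cam': array([[ 0.42607984,  0.90468131, -0.00277293, -0.24894587],
       [-0.73722188,  0.34898438,  0.57854456,  0.35396565],
       [ 0.52436616, -0.24446191,  0.81564606, -1.58262791],
       [ 0.        ,  0.        ,  0.        ,  1.        ]])}
top {'vertical_fov': 48.33001431195798, 'cx': 258.4719221518001, 'cy': 187.34640996099654, 'world_to_cam': array([[-0.1142746 , -0.99344722,  0.00198588,  0.06400499],
       [ 0.97156958, -0.11134038,  0.20893989, -0.57442776],
       [-0.20734964,  0.02580595,  0.97792647, -1.01445741],
       [ 0.        ,  0.        ,  0.        ,  1.        ]])}
{'time_s': 0.1, 'qpos': array([ 1.0774943 ,  0.59204001,  0.04829684,  1.60966437, -0.03331577,
        0.94271395, -0.03374133]), 'dq': array([-0.00168251, -0.00136573,  0.00174667, -0.00308057, -0.00112838,
       -0.00052876, -0.00066409]), 'effort': array([ 4.18330179e-03, -5.49996507e+01,  1.55366477e+00, -1.98823357e+01,
        9.78753436e-03,  3.90565605e-03,  1.22092331e-05]), 'ee_pos': array([ 0.28193848, -0.66716225,  0.24125703]), 'tool_rot': array([-9.79543436e-04,  9.80082096e-01,  1.98590190e-01, -2.47927620e-04]), 'wrist_force': array([-0.00343125,  0.20214473, -0.84054191]), 'wrist_torque': array([-0.0064053 ,  0.06799847,  0.0196085 ]), 'grip_width': 0.08549588139311567}
['PlanningError', 'finger_overhang', 'get_calibration', 'job_done', 'observe', 'read_camera']
0.011
```

View pics/scene0.png

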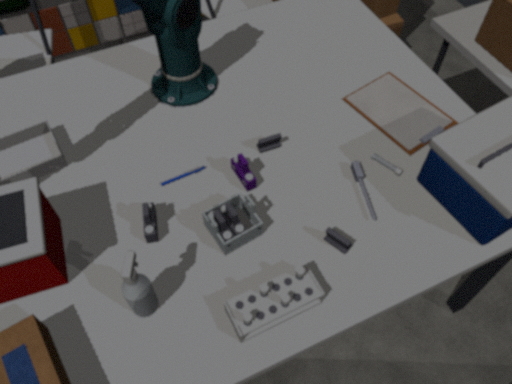

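View pics/top0.png

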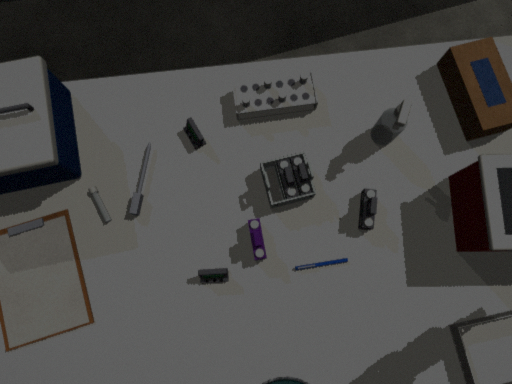

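```bash
cat > h.py <<'E'
from station import *
import cv2,numpy as np
def grab(n,tag):
    im=cv2.cvtColor(read_camera(n),cv2.COLOR_RGB2BGR); cv2.imwrite(f"pics/{tag}.png",im); return im
def crop(im,x0,y0,x1,y1,s,tag,g=0.55):
    c=im[y0:y1,x0:x1]; c=(255*(c/255.)**g).astype(np.uint8)
    c=cv2.resize(c,None,fx=s,fy=s,interpolation=cv2.INTER_CUBIC); cv2.imwrite(f"pics/{tag}.png",c)
def cam(n):
    C=get_calibration(n); f=192/np.tan(np.radians(C['vertical_fov'])/2); return C,f
def proj(n,P):
    C,f=cam(n); P=np.atleast_2d(P); W=C['world_to_cam']; p=P@W[:3,:3].T+W[:3,3]
    return np.c_[C['cx']+f*p[:,0]/-p[:,2], C['cy']+f*p[:,1]/p[:,2]]
def ray(n,u,v):
    C,f=cam(n); W=C['world_to_cam']; R=W[:3,:3]; o=-R.T@W[:3,3]
    d=R.T@np.array([(u-C['cx'])/f,-(v-C['cy'])/f,-1]); return o,d/np.linalg.norm(d)
def onz(n,u,v,z):
    o,d=ray(n,u,v); return o+d*(z-o[2])/d[2]
def tri(a,b):
    A=np.zeros((3,3));B=np.zeros(3);rs=[ray("scene",*a),ray("top",*b)]
    for o,d in rs:
        M=np.eye(3)-np.outer(d,d);A+=M;B+=M@o
    p=np.linalg.solve(A,B); return p,[np.linalg.norm(np.cross(p-o,d)) for o,d in rs]
E
python3 - <<'E'
from h import *
s=cv2.imread("pics/scene0.png");t=cv2.imread("pics/top0.png")
crop(s,120,120,370,320,3.2,"s1"); crop(t,170,90,400,290,3,"t1")
crop(s,190,180,270,260,7,"s2"); crop(t,250,140,330,220,7,"t2")
print(proj("scene",[[0.28,-.668,.24]]),proj("top",[[0.28,-.668,.24]]))
E
```

```text
[[-60.42580547 164.74804174]] [[606.84518447 276.36172122]]
```

View pics/s1.png

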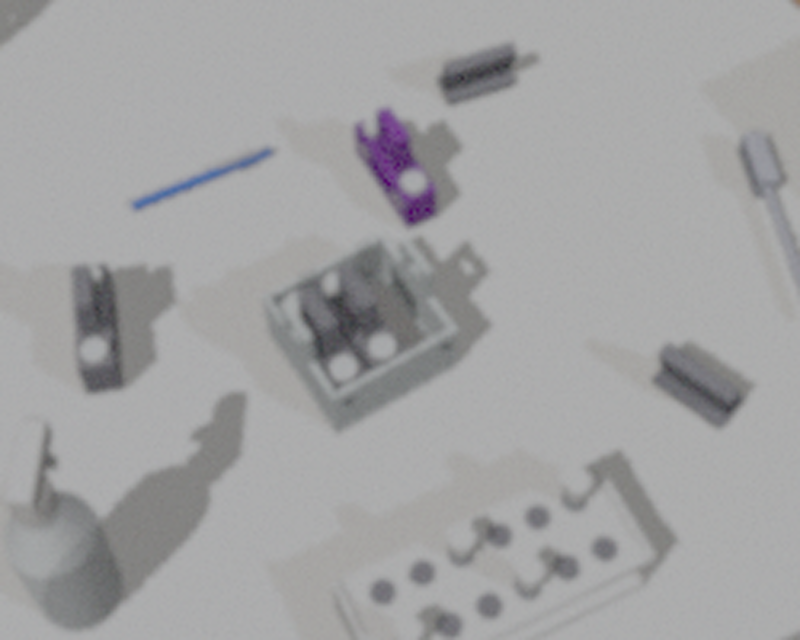

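View pics/t1.png

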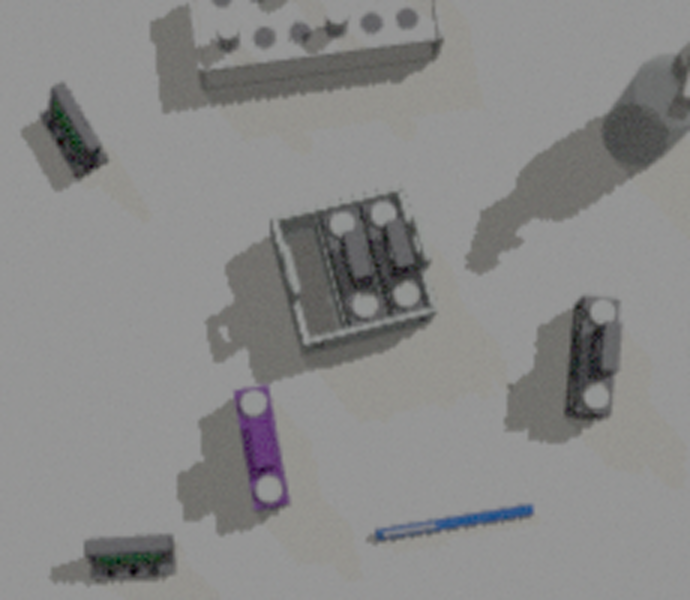

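View pics/s2.png

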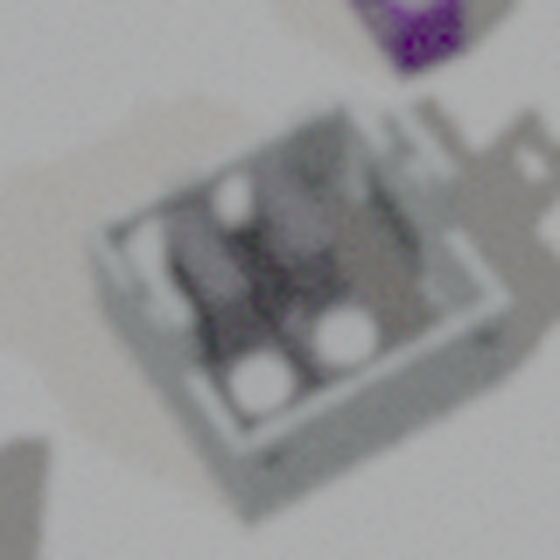

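View pics/t2.png

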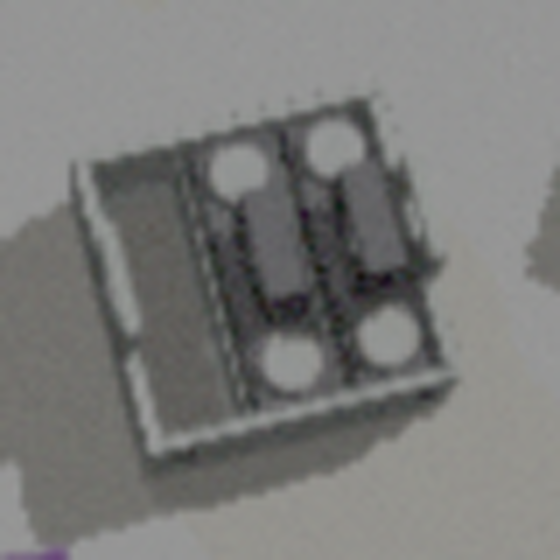

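```bash
python3 - <<'E'
from h import *
s=cv2.imread("pics/scene0.png");t=cv2.imread("pics/top0.png")
crop(s,340,140,420,230,6.5,"s3"); crop(t,80,130,170,225,6,"t3")
crop(s,130,190,180,250,9,"s4"); crop(t,345,180,390,240,9,"t4")
for n,z,u,v in[("scene",.015,362,170),("scene",.015,375,218),("top",.015,135,205),("top",.015,149,145),("top",.02,195,132),("top",.02,213,275),("top",.05,288,178),("top",.05,368,208),("top",0.08,388,125),("top",0,321,265),("top",.01,100,205),("top",.05,257,239)]:
    print(n,u,v,onz(n,u,v,z).round(3))
E
```

```text
scene 362 170 [0.58  0.335 0.015]
scene 375 218 [0.733 0.278 0.015]
top 135 205 [0.578 0.321 0.015]
top 149 145 [0.736 0.275 0.015]
top 195 132 [0.757 0.149 0.02 ]
top 213 275 [0.377 0.136 0.02 ]
top 288 178 [ 0.596 -0.08   0.05 ]
top 368 208 [ 0.496 -0.27   0.05 ]
top 388 125 [ 0.698 -0.348  0.08 ]
top 321 265 [ 0.371 -0.139  0.   ]
top 100 205 [0.589 0.413 0.01 ]
top 257 239 [0.451 0.016 0.05 ]
```

View pics/s3.png

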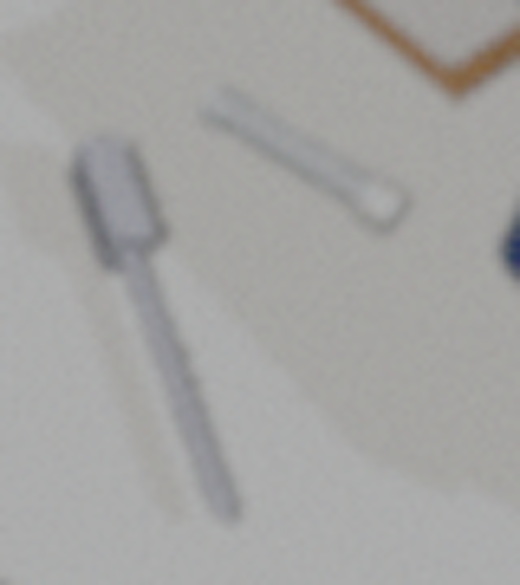

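View pics/t3.png

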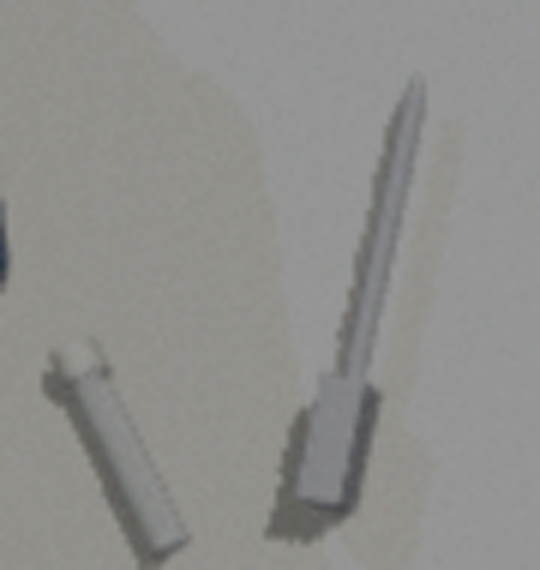

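View pics/s4.png

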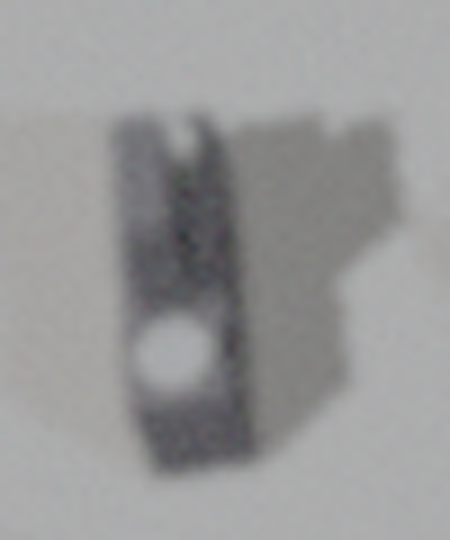

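View pics/t4.png

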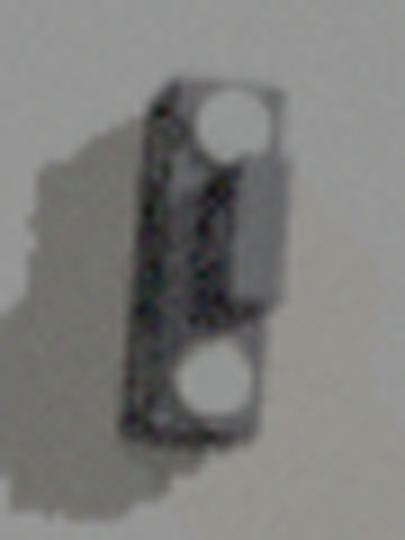

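```bash
python3 - <<'E'
from h import *
s=cv2.imread("pics/scene0.png");t=cv2.imread("pics/top0.png")
def blobs(im,x0,y0,x1,y1,thr):
    g=cv2.cvtColor(im,cv2.COLOR_BGR2GRAY)[y0:y1,x0:x1]
    _,b=cv2.threshold(g,thr,255,0); n,l,st,c=cv2.connectedComponentsWithStats(b)
    return [(st[i,4],(c[i]+[x0,y0]).round(2)) for i in range(1,n) if st[i,4]>12]
g=cv2.cvtColor(t,cv2.COLOR_BGR2GRAY)
print("bg",np.median(g[150:160,340:360]),"cap",g[193,371],g[222,369])
print("lone top",blobs(t,358,186,378,232,110)); 
gs=cv2.cvtColor(s,cv2.COLOR_BGR2GRAY); print("scene cap",gs[229,149],gs[200,165])
print("crate top",blobs(t,278,158,312,196,105))
print("lone scene",blobs(s,144,222,157,236,125))
# crate rim corners
k=lambda a,x,y,S,o:np.array([(x+.5)/S-.5+o[0],(y+.5)/S-.5+o[1]])
T=[k(0,x,y,7,(250,140)) for x,y in[(75,165),(150,458),(457,378),(375,97)]]
for p in T: print(p.round(1),onz("top",*p,.059).round(4))
S=[k(0,x,y,7,(190,180)) for x,y in[(345,108),(512,298),(245,448),(95,238)]] 
for p in S: print(p.round(1),onz("scene",*p,.059).round(4))
E
```

```text
bg 58.0 cap 95 96
lone top []
scene cap 122 124
crate top []
lone scene []
[260.3 163.1] [ 0.6404 -0.0138  0.059 ]
[271. 205.] [ 0.53   -0.0279  0.059 ]
[314.9 193.6] [ 0.5463 -0.1407  0.059 ]
[303.1 153.4] [ 0.6535 -0.1257  0.059 ]
[238.9 195. ] [ 0.5366 -0.0333  0.059 ]
[262.7 222.1] [ 0.64   -0.0122  0.059 ]
[224.6 243.6] [ 0.6555 -0.1248  0.059 ]
[203.1 213.6] [ 0.5504 -0.1409  0.059 ]
```

```bash
cat >> h.py <<'E'
def blobs(im,x0,y0,x1,y1,thr,amin=12):
    g=cv2.cvtColor(im,cv2.COLOR_BGR2GRAY)[y0:y1,x0:x1].astype(float)
    b=(g>thr).astype(np.uint8); n,l=cv2.connectedComponents(b,connectivity=4); out=[]
    for i in range(1,n):
        m=l==i
        if m.sum()<amin: continue
        yy,xx=np.nonzero(m); out.append((int(m.sum()),round(xx.mean()+x0,2),round(yy.mean()+y0,2)))
    return out
E
python3 - <<'E'
from h import *
s=cv2.imread("pics/scene0.png");t=cv2.imread("pics/top0.png")
a=blobs(t,360,186,378,230,70);b=blobs(t,276,158,312,196,76);c=blobs(s,143,222,157,236,100)
d=blobs(s,215,200,250,250,100)
for q,n,z in[(a,"top",.051),(b,"top",.057),(c,"scene",.051),(d,"scene",.057)]:
    for A,u,v in q: print(n,A,u,v,onz(n,u,v,z).round(4))
E
```

```text
top 207 372.14 200.47 [ 0.5138 -0.2829  0.051 ]
top 51 368.65 221.67 [ 0.4618 -0.2652  0.051 ]
top 42 297.21 160.64 [ 0.6368 -0.1084  0.057 ]
top 60 308.77 162.6 [ 0.6283 -0.137   0.057 ]
top 41 283.49 163.93 [ 0.6322 -0.0724  0.057 ]
top 43 305.14 187.7 [ 0.5644 -0.1188  0.057 ]
top 44 291.23 191.27 [ 0.5593 -0.0828  0.057 ]
top 13 307.46 194.23 [ 0.5472 -0.1223  0.057 ]
scene 45 148.6 228.82 [ 0.5287 -0.2829  0.051 ]
scene 45 219.18 201.67 [ 0.5326 -0.0886  0.057 ]
scene 14 222.93 207.86 [ 0.5549 -0.0872  0.057 ]
scene 43 239.0 227.86 [ 0.6284 -0.0736  0.057 ]
scene 42 226.88 234.57 [ 0.6332 -0.1092  0.057 ]
scene 17 220.0 237.82 [ 0.6344 -0.1285  0.057 ]
scene 30 216.5 246.13 [ 0.6525 -0.1454  0.057 ]
scene 62 244.6 246.68 [ 0.6837 -0.0829  0.057 ]
```

```bash
python3 - <<'E'
from h import *
s=cv2.imread("pics/scene0.png");t=cv2.imread("pics/top0.png")
for thr in(78,84):
  for A,u,v in blobs(t,358,186,380,230,thr): print(thr,A,u,v,onz("top",u,v,.051).round(4))
# rod: top face of grip z=.03 / shaft z=.015
g=cv2.cvtColor(t,cv2.COLOR_BGR2GRAY)
for thr in(60,64,68):
  print(thr,[ (A,u,v) for A,u,v in blobs(t,120,135,160,218,thr)])
np.set_printoptions(linewidth=250)
print(g[188:218,124:146])
E
```

```text
78 245 373.87 204.21 [ 0.5039 -0.2856  0.051 ]
78 48 370.56 193.25 [ 0.5326 -0.2821  0.051 ]
78 47 368.6 221.77 [ 0.4615 -0.265   0.051 ]
84 231 373.84 204.26 [ 0.5038 -0.2855  0.051 ]
84 43 370.67 193.19 [ 0.5327 -0.2824  0.051 ]
84 42 368.43 221.74 [ 0.4617 -0.2646  0.051 ]
60 [(3089, np.float64(139.8), np.float64(174.33))]
64 [(3052, np.float64(139.81), np.float64(174.28))]
68 [(2983, np.float64(139.75), np.float64(174.31))]
[[91 94 92 91 92 96 96 99 96 96 97 94 67 58 65 76 72 66 92 95 95 92]
 [90 90 93 90 93 94 96 96 95 95 94 91 63 55 72 78 70 67 93 96 93 91]
 [91 90 90 91 93 94 97 96 97 95 94 92 60 54 68 79 70 71 93 97 92 94]
 [90 90 90 90 92 91 97 97 97 91 92 85 62 56 74 78 70 83 97 94 93 93]
 [91 92 94 93 90 91 99 95 93 81 80 72 65 58 76 78 71 89 93 94 92 92]
 [92 92 93 93 92 91 96 94 94 75 78 79 78 75 79 81 73 80 92 92 91 90]
 [92 91 90 94 91 93 94 97 94 78 75 76 77 78 79 78 67 51 76 86 90 91]
 [91 92 90 93 91 91 92 95 92 79 75 78 76 75 77 74 57 42 48 70 86 90]
 [93 94 90 93 92 95 92 95 80 78 74 77 78 79 77 75 48 38 38 59 88 91]
 [92 90 91 92 91 91 84 85 63 72 75 76 76 79 76 
[... 702 characters left out ...]
93 93 92]
 [91 88 65 47 49 50 72 74 74 76 78 77 77 63 44 36 49 86 91 91 92 91]
 [91 90 86 51 43 50 74 74 74 75 76 77 74 52 37 38 58 89 91 91 90 89]
 [91 90 81 53 43 54 72 75 76 75 77 75 72 43 39 41 67 89 93 95 91 92]
 [90 86 56 46 44 59 72 75 77 78 77 75 76 40 34 41 77 90 91 94 88 91]
 [89 89 51 46 48 57 70 71 71 75 76 78 68 41 36 44 75 91 91 91 90 94]
 [93 85 53 48 48 46 46 43 52 59 62 66 55 38 40 51 85 91 91 91 94 91]
 [90 80 50 47 43 44 46 43 35 35 32 34 29 30 41 64 88 92 91 91 91 92]
 [85 56 46 45 47 46 46 45 50 42 42 37 34 36 54 76 89 92 91 93 89 92]
 [87 52 45 45 44 44 46 44 43 44 46 45 47 62 86 87 89 91 91 93 91 93]
 [79 48 45 45 45 43 46 46 45 46 55 61 66 88 91 91 91 93 94 93 92 92]]
```

```bash
cat > m.py <<'E'
# usage: m.py x y z yaw_deg(of tool y) [maxrows=5] [step_mm] : rows from the recorded commanded pose
import sys,json,os
from h import *
from scipy.spatial.transform import Rotation as Rn
def R_of(yaw):
    y=np.array([np.cos(yaw),np.sin(yaw),0]); z=np.array([0,0,-1.]); return np.c_[np.cross(y,z),y,z]
o=observe(); q=o['tool_rot']; Rm=Rn.from_quat([q[1],q[2],q[3],q[0]]).as_matrix(); pm=o['ee_pos']
yaw=np.degrees(np.arctan2(Rm[1,1],Rm[0,1]))
print("t %.2f meas"%o['time_s'],pm.round(4),"yaw %.2f tilt %.2f"%(yaw,np.degrees(np.arccos(min(1,-Rm[2,2])))),"F",o['wrist_force'].round(1),"T",o['wrist_torque'].round(2),"w %.4f"%o['grip_width'])
if os.path.exists("cmd.json"):
    c=json.load(open("cmd.json")); p0=np.array(c['p']); R0=np.array(c['R'])
else: p0=np.array([.282,-.668,.242]); R0=Rm
print("cmd",p0.round(4),"yaw %.2f"%np.degrees(np.arctan2(R0[1,1],R0[0,1])))
if len(sys.argv)>4:
    x,y,z,w=map(float,sys.argv[1:5]); mr=int(sys.argv[5]) if len(sys.argv)>5 else 5; st=float(sys.argv[6])/1000 if len(sys.argv)>6 else .055
    pt=np.array([x,y,z]); d=R0.T@(pt-p0)*100; r=Rn.from_matrix(R0.T@R_of(np.radians(w))).as_rotvec()
    n=int(max(1,np.ceil(np.linalg.norm(d)/100/st-1e-6),np.ceil(np.degrees(np.linalg.norm(r))/9.5))); m=min(n,mr)
    rows=[dict(translation=[round(float(v),2) for v in d*k/n],rot=[round(float(v),3) for v in r*k/n]) for k in range(1,m+1)]
    print("need rows",n); print(json.dumps(rows))
    e=rows[-1]; p1=p0+R0@np.array(e['translation'])/100; R1=R0@Rn.from_rotvec(e['rot']).as_matrix()
    json.dump(dict(p=p1.tolist(),R=R1.tolist()),open("cmd.json","w"))
E
python3 m.py .4955 -.2737 .17 -13.8
```

```text
t 0.10 meas [ 0.2819 -0.6672  0.2413] yaw -67.09 tilt 0.12 F [-0.   0.2 -0.8] T [-0.01  0.07  0.02] w 0.0855
cmd [ 0.282 -0.668  0.242] yaw -67.09
need rows 9
[{"translation": [3.89, -3.11, 0.81], "rot": [-0.0, -0.0, -0.103]}, {"translation": [7.78, -6.22, 1.61], "rot": [-0.0, -0.0, -0.207]}, {"translation": [11.67, -9.33, 2.42], "rot": [-0.001, -0.0, -0.31]}, {"translation": [15.56, -12.44, 3.22], "rot": [-0.001, -0.0, -0.413]}, {"translation": [19.45, -15.55, 4.03], "rot": [-0.001, -0.0, -0.517]}]
```

Call:
move_arm([
  {"translation":[3.89,-3.11,0.81],"rot":[0,0,-0.103]},
  {"translation":[7.78,-6.22,1.61],"rot":[0,0,-0.207]},
  {"translation":[11.67,-9.33,2.42],"rot":[-0.001,0,-0.31]},
  {"translation":[15.56,-12.44,3.22],"rot":[-0.001,0,-0.413]},
  {"translation":[19.45,-15.55,4.03],"rot":[-0.001,0,-0.517]},
], grip=1, squeeze=50)

```text
time_s: 0.72
ee_pos: [0.4013, -0.4472, 0.2015]
tool_rot: [0.0, 0.896, 0.444, 0.0]
wrist_force: [-0.2, 0.2, 0.8]
grip_width: 0.0857
```

```bash
python3 m.py .4955 -.2737 .17 -13.8
```

```text
t 0.72 meas [ 0.4013 -0.4472  0.2015] yaw -37.28 tilt 0.03 F [-0.2  0.2  0.8] T [ 0.06 -0.05 -0.05] w 0.0857
cmd [ 0.4006 -0.449   0.202 ] yaw -37.47
need rows 4
[{"translation": [4.92, -0.78, 0.8], "rot": [-0.0, -0.0, -0.103]}, {"translation": [9.84, -1.56, 1.61], "rot": [-0.0, -0.0, -0.207]}, {"translation": [14.76, -2.35, 2.41], "rot": [-0.001, -0.001, -0.31]}, {"translation": [19.68, -3.13, 3.22], "rot": [-0.001, -0.001, -0.413]}]
```

Tracking is good.

Call:
move_arm([
  {"translation":[4.92,-0.78,0.8],"rot":[0,0,-0.103]},
  {"translation":[9.84,-1.56,1.61],"rot":[0,0,-0.207]},
  {"translation":[14.76,-2.35,2.41],"rot":[-0.001,-0.001,-0.31]},
  {"translation":[19.68,-3.13,3.22],"rot":[-0.001,-0.001,-0.413]},
  {"translation":[19.68,-3.13,3.22],"rot":[-0.001,-0.001,-0.413]},
])

```text
time_s: 1.35
ee_pos: [0.4979, -0.2681, 0.169]
tool_rot: [-0.0, 0.784, 0.621, 0.001]
wrist_force: [-0.4, -0.0, -0.4]
grip_width: 0.0852
```

```bash
python3 - <<'E'
from h import *
s=grab("scene","s10");t=grab("top","t10")
crop(s,110,160,200,260,6,"s10c"); crop(t,330,160,430,260,6,"t10c")
E
python3 m.py
```

```text
t 1.45 meas [ 0.4955 -0.2734  0.1694] yaw -13.76 tilt 0.11 F [-0.1 -0.7 -0.6] T [ 0.    0.02 -0.06] w 0.0853
cmd [ 0.4955 -0.2737  0.17  ] yaw -13.81
```

View pics/s10c.png

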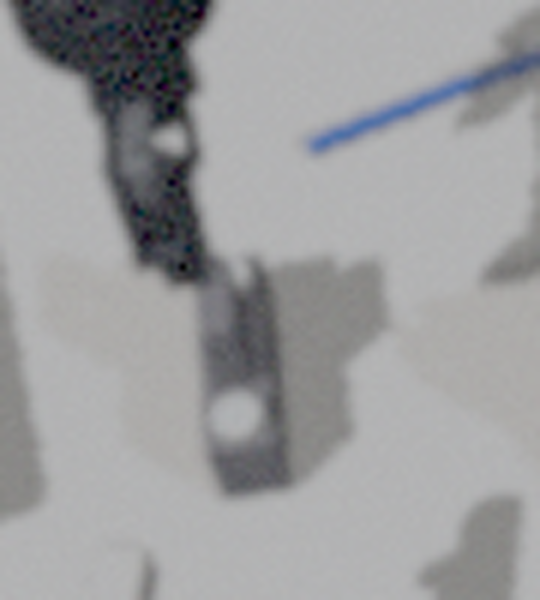

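View pics/t10c.png

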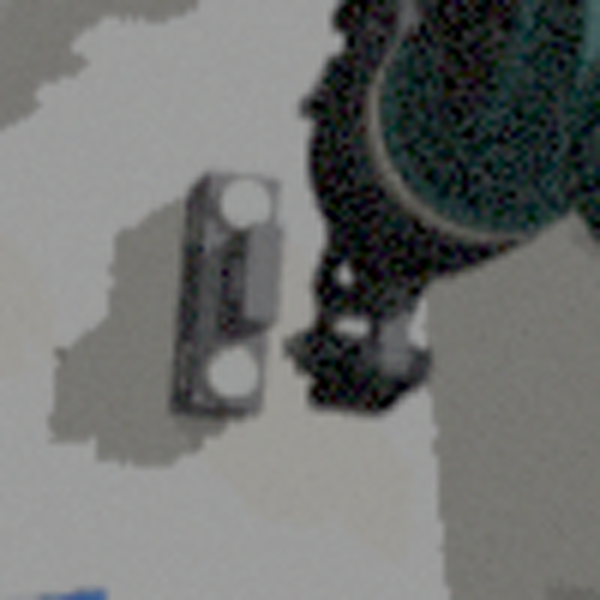

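```bash
python3 - <<'E'
from h import *
for n,o in(("scene",(110,160)),("top",(330,160))):
    for z in(.158,.17,.25): print(n,z,(proj(n,[[.4955,-.2734,z]])[0]-o)*6)
    C,f=cam(n);W=C['world_to_cam'];print(-W[:3,:3].T@W[:3,3])
E
```

```text
scene 0.158 [177.75884735 205.02391576]
scene 0.17 [171.46292286 187.96706585]
scene 0.25 [126.49632236  66.14404243]
[ 1.19689856 -0.28520405  1.08538901]
top 0.158 [310.32291778 242.34759902]
top 0.17 [319.44519313 236.58671947]
top 0.25 [386.47957424 194.25331243]
[0.3550633  0.02580761 1.11195852]
```

```bash
python3 - <<'E'
from h import *
a=np.radians(-13.8);y=np.array([np.cos(a),np.sin(a),0]);x=np.array([-np.sin(a),np.cos(a),0])
for n,o in(("scene",(110,160)),("top",(330,160))):
  for sg in(-1,1):
    for e in (43,57):
     for w in(-11,11):
      print(n,sg*e,w,((proj(n,[np.array([.4955,-.2734,.17])+sg*y*e/1000+x*w/1000])[0]-o)*6).round(0))
E
```

```text
scene -43 -11 [139. 108.]
scene -43 11 [193.  99.]
scene -57 -11 [137.  81.]
scene -57 11 [191.  72.]
scene 43 -11 [149. 281.]
scene 43 11 [206. 272.]
scene 57 -11 [151. 311.]
scene 57 11 [208. 301.]
top -43 -11 [342. 354.]
top -43 11 [282. 346.]
top -57 -11 [339. 391.]
top -57 11 [280. 384.]
top 43 -11 [356. 129.]
top 43 11 [298. 122.]
top 57 -11 [358.  93.]
top 57 11 [300.  86.]
```

```bash
python3 m.py .4955 -.2737 .066 -13.8 5 30
```

```text
t 1.45 meas [ 0.4955 -0.2734  0.1694] yaw -13.76 tilt 0.11 F [-0.1 -0.7 -0.6] T [ 0.    0.02 -0.06] w 0.0853
cmd [ 0.4955 -0.2737  0.17  ] yaw -13.81
need rows 4
[{"translation": [0.0, 0.0, 2.6], "rot": [0.0, 0.0, -0.0]}, {"translation": [0.0, 0.0, 5.2], "rot": [0.0, 0.0, -0.0]}, {"translation": [0.0, 0.0, 7.8], "rot": [0.0, 0.0, -0.0]}, {"translation": [0.0, 0.0, 10.4], "rot": [0.0, 0.0, -0.0]}]
```

Call:
move_arm([
  {"translation":[0,0,2.6],"rot":[0,0,0]},
  {"translation":[0,0,5.2],"rot":[0,0,0]},
  {"translation":[0,0,7.8],"rot":[0,0,0]},
  {"translation":[0,0,10.4],"rot":[0,0,0]},
  {"translation":[0,0,10.4],"rot":[0,0,0]},
])

```text
time_s: 2.08
ee_pos: [0.4934, -0.2754, 0.0642]
tool_rot: [-0.0, 0.788, 0.616, -0.002]
wrist_force: [1.0, 0.8, -0.2]
grip_width: 0.0853
```

```bash
python3 m.py; python3 - <<'E'
from h import *
s=grab("scene","s11");crop(s,110,160,200,260,6,"s11c")
E
```

```text
t 2.08 meas [ 0.4934 -0.2754  0.0642] yaw -14.00 tilt 0.22 F [ 1.   0.8 -0.2] T [-0.01 -0.   -0.01] w 0.0853
cmd [ 0.4955 -0.2737  0.066 ] yaw -13.81
```

View pics/s11c.png

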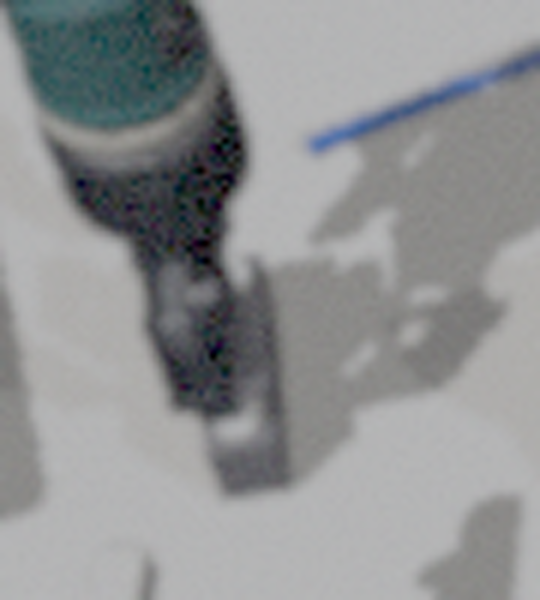

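```bash
python3 - <<'E'
from h import *
a=np.radians(-14);y=np.array([np.cos(a),np.sin(a),0]);x=np.array([-np.sin(a),np.cos(a),0])
for p in([.4934,-.2754,.068],[.4955,-.2737,.068]):
  for e in (43,57):
     for w in(-11,11):
      print(e,w,((proj("scene",[np.array(p)+y*e/1000+x*w/1000])[0]-(110,160))*6).round(0))
E
```

```text
43 -11 [195. 411.]
43 11 [248. 403.]
57 -11 [197. 440.]
57 11 [250. 431.]
43 -11 [201. 414.]
43 11 [253. 405.]
57 -11 [203. 442.]
57 11 [256. 433.]
```

Call:
move_arm([
  {"translation":[0,0,0],"rot":[0,0,0]},
  {"translation":[0,0,0],"rot":[0,0,0]},
  {"translation":[0,0,0],"rot":[0,0,0]},
  {"translation":[0,0,0],"rot":[0,0,0]},
  {"translation":[0,0,0],"rot":[0,0,0]},
], grip=0)

```text
time_s: 2.75
ee_pos: [0.4962, -0.2743, 0.0668]
tool_rot: [0.002, 0.787, 0.617, -0.0]
wrist_force: [-0.5, -0.3, 6.5]
grip_width: 0.0391
```

```bash
python3 m.py .4955 -.2737 .126 -13.8 5 20
```

```text
t 2.75 meas [ 0.4962 -0.2743  0.0668] yaw -13.82 tilt 0.21 F [-0.5 -0.3  6.5] T [-0.02  0.21 -0.05] w 0.0391
cmd [ 0.4955 -0.2737  0.066 ] yaw -13.81
need rows 4
[{"translation": [0.0, 0.0, -1.5], "rot": [0.0, 0.0, -0.0]}, {"translation": [0.0, 0.0, -3.0], "rot": [0.0, 0.0, -0.0]}, {"translation": [0.0, 0.0, -4.5], "rot": [0.0, 0.0, -0.0]}, {"translation": [0.0, 0.0, -6.0], "rot": [0.0, 0.0, -0.0]}]
```

Call:
move_arm([
  {"translation":[0,0,-1.5],"rot":[0,0,0]},
  {"translation":[0,0,-3.0],"rot":[0,0,0]},
  {"translation":[0,0,-4.5],"rot":[0,0,0]},
  {"translation":[0,0,-6.0],"rot":[0,0,0]},
])

```text
time_s: 3.25
ee_pos: [0.4958, -0.2738, 0.127]
tool_rot: [0.001, 0.787, 0.617, -0.0]
wrist_force: [0.2, -0.2, -2.4]
grip_width: 0.0389
```

```bash
python3 m.py .4955 -.2737 .19 -13.8 5 20
```

```text
t 3.25 meas [ 0.4958 -0.2738  0.127 ] yaw -13.80 tilt 0.16 F [ 0.2 -0.2 -2.4] T [-0.01 -0.03 -0.03] w 0.0389
cmd [ 0.4955 -0.2737  0.126 ] yaw -13.81
need rows 4
[{"translation": [0.0, 0.0, -1.6], "rot": [0.0, 0.0, -0.0]}, {"translation": [0.0, 0.0, -3.2], "rot": [0.0, 0.0, -0.0]}, {"translation": [0.0, 0.0, -4.8], "rot": [0.0, 0.0, -0.0]}, {"translation": [0.0, 0.0, -6.4], "rot": [0.0, 0.0, -0.0]}]
```

Call:
move_arm([
  {"translation":[0,0,-1.6],"rot":[0,0,0]},
  {"translation":[0,0,-3.2],"rot":[0,0,0]},
  {"translation":[0,0,-4.8],"rot":[0,0,0]},
  {"translation":[0,0,-6.4],"rot":[0,0,0]},
])

```text
time_s: 3.75
ee_pos: [0.4956, -0.2736, 0.1908]
tool_rot: [0.001, 0.787, 0.617, -0.0]
wrist_force: [0.3, 0.3, -1.3]
grip_width: 0.0391
```

```bash
python3 m.py .591 -.043 .19 8.1 5
```

```text
t 3.75 meas [ 0.4956 -0.2736  0.1908] yaw -13.81 tilt 0.13 F [ 0.3  0.3 -1.3] T [-0.01  0.01  0.  ] w 0.0391
cmd [ 0.4955 -0.2737  0.19  ] yaw -13.81
need rows 5
[{"translation": [4.94, 0.75, -0.0], "rot": [0.0, 0.0, -0.076]}, {"translation": [9.87, 1.51, -0.0], "rot": [0.0, 0.0, -0.153]}, {"translation": [14.81, 2.26, -0.01], "rot": [0.0, 0.0, -0.229]}, {"translation": [19.75, 3.02, -0.01], "rot": [0.0, 0.0, -0.306]}, {"translation": [24.68, 3.77, -0.01], "rot": [0.0, 0.0, -0.382]}]
```

Call:
move_arm([
  {"translation":[4.94,0.75,0],"rot":[0,0,-0.076]},
  {"translation":[9.87,1.51,0],"rot":[0,0,-0.153]},
  {"translation":[14.81,2.26,-0.01],"rot":[0,0,-0.229]},
  {"translation":[19.75,3.02,-0.01],"rot":[0,0,-0.306]},
  {"translation":[24.68,3.77,-0.01],"rot":[0,0,-0.382]},
])

```text
time_s: 4.38
ee_pos: [0.5917, -0.0416, 0.19]
tool_rot: [0.001, 0.655, 0.756, -0.0]
wrist_force: [0.3, -0.1, -2.5]
grip_width: 0.0394
```

Call:
move_arm([
  {"translation":[0,0,0],"rot":[0,0,0]},
  {"translation":[0,0,0],"rot":[0,0,0]},
  {"translation":[0,0,0],"rot":[0,0,0]},
])

```text
time_s: 4.75
ee_pos: [0.5905, -0.0449, 0.1894]
tool_rot: [0.001, 0.657, 0.754, -0.001]
wrist_force: [0.2, -0.1, -2.3]
grip_width: 0.0396
```

```bash
python3 m.py;python3 - <<'E'
from h import *
s=grab("scene","s12");t=grab("top","t12")
crop(s,160,120,280,260,4.2,"s12c"); crop(t,220,80,350,230,4,"t12c")
E
```

```text
t 4.75 meas [ 0.5905 -0.0449  0.1894] yaw 7.93 tilt 0.19 F [ 0.2 -0.1 -2.3] T [-0.02  0.06 -0.03] w 0.0396
cmd [ 0.591 -0.043  0.19 ] yaw 8.08
```

View pics/s12c.png

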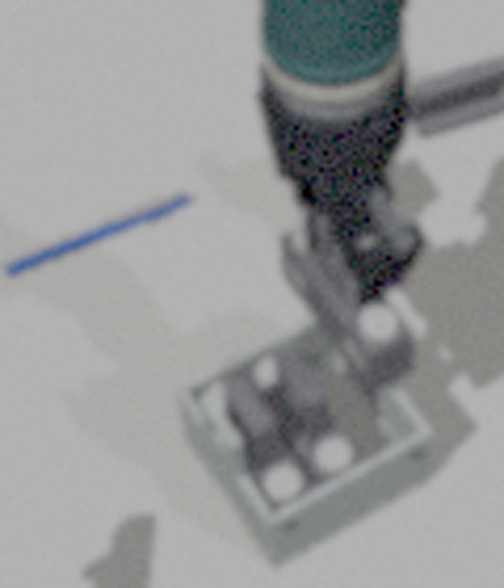

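View pics/t12c.png

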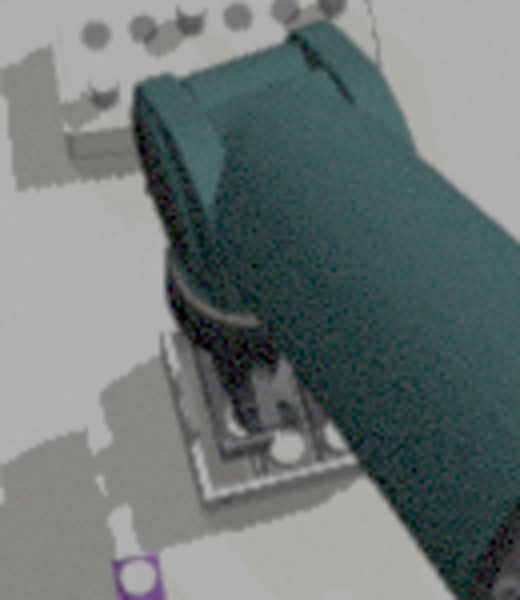

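```bash
python3 - <<'E'
from h import *
s=cv2.imread("pics/scene0.png");t=cv2.imread("pics/top0.png")
def c2(im,x0,y0,x1,y1,S,tag):
    c=im[y0:y1,x0:x1].astype(float); c=np.clip((c-15)*2.2,0,255).astype(np.uint8)
    c=cv2.resize(c,None,fx=S,fy=S,interpolation=cv2.INTER_CUBIC)
    cv2.imwrite(f"pics/{tag}.png",c)
c2(t,252,146,322,211,9,"t5")
c=s[180:260,190:270].astype(float); c=np.clip((c-25)*1.9,0,255).astype(np.uint8)
cv2.imwrite("pics/s5.png",cv2.resize(c,None,fx=7.5,fy=7.5,interpolation=cv2.INTER_CUBIC))
E
```

```text
(no output)
```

View pics/t5.png

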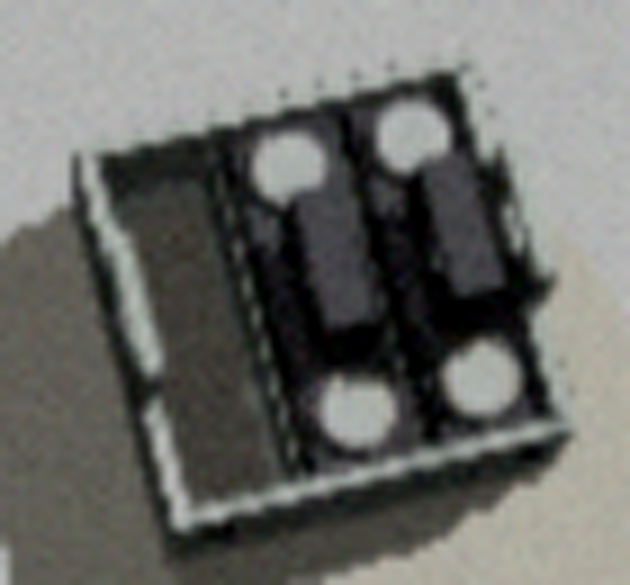

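View pics/s5.png

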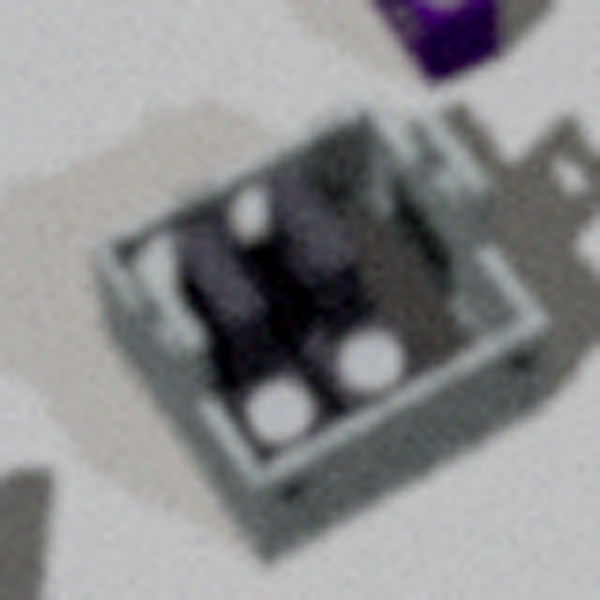

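```bash
python3 - <<'E'
from h import *
k=lambda x,y,S,o:((x+.5)/S-.5+o[0],(y+.5)/S-.5+o[1])
xd=np.array([np.cos(np.radians(8.1)),np.sin(np.radians(8.1))]);yd=np.array([-xd[1],xd[0]])
P=[onz("top",*k(x,y,9,(252,146)),.059)[:2] for x,y in[(175,533),(573,437)]]
m=(P[0]+P[1])/2;d=P[0]-P[1];print("top -x edge",P,np.linalg.norm(d),np.degrees(np.arctan2(-d[0],d[1])),"center",m+.057*xd)
P=[onz("scene",*k(x,y,7.5,(190,180)),.059)[:2] for x,y in[(549,320),(262,482)]]
m=(P[0]+P[1])/2;d=P[0]-P[1];print("scene +x edge",P,np.linalg.norm(d),np.degrees(np.arctan2(-d[0],d[1])),"center",m-.057*xd)
# far corners scene
P=[onz("scene",*k(x,y,7.5,(190,180)),.059)[:2] for x,y in[(365,100),(97,248)]]
m=(P[0]+P[1])/2;d=P[0]-P[1];print("scene -x edge",P,np.linalg.norm(d),"center",m+.057*xd)
s=cv2.imread("pics/s12.png")
for thr in(100,108): print(blobs(s,240,188,262,208,thr))
E
```

```text
top -x edge [array([ 0.53058872, -0.02794673]), array([ 0.54487678, -0.1414225 ])] 0.1143717599729287 7.176509817038204 center [ 0.5941641  -0.07665324]
scene +x edge [array([ 0.64030109, -0.01220408]), array([ 0.65606223, -0.12522548])] 0.11411507081799165 7.938852266891315 center [ 0.59175031 -0.07674615]
scene -x edge [array([ 0.52967345, -0.0320869 ]), array([ 0.5470454, -0.1413281])] 0.11061384808752332 center [ 0.59479077 -0.07867613]
[(105, np.float64(253.05), np.float64(195.32))]
[(35, np.float64(256.63), np.float64(194.03)), (46, np.float64(249.76), np.float64(196.28))]
```

```bash
python3 - <<'E'
from h import *
for z in(.172,.1745,.177): print(onz("scene",249.76,196.28,z))
xd=np.array([np.cos(np.radians(7.93)),np.sin(np.radians(7.93))]);print("exp",np.array([.5905,-.0449])+.036*xd)
# initial lone cap at scene
print(onz("scene",148.6,228.82,.051))
E
```

```text
[ 0.62374214 -0.03919321  0.172     ]
[ 0.6253109  -0.03986656  0.1745    ]
[ 0.62687966 -0.04053991  0.177     ]
exp [ 0.62615575 -0.03993333]
[ 0.52866753 -0.28287011  0.051     ]
```

```bash
python3 m.py .5883 -.0416 .168 7.9 5 8
```

```text
t 4.85 meas [ 0.5907 -0.0447  0.1894] yaw 7.93 tilt 0.17 F [ 0.4 -0.8 -2.6] T [ 0.02 -0.01  0.04] w 0.0393
cmd [ 0.591 -0.043  0.19 ] yaw 8.08
need rows 3
[{"translation": [0.06, -0.08, 0.73], "rot": [0.0, 0.0, 0.001]}, {"translation": [0.12, -0.16, 1.47], "rot": [0.0, 0.0, 0.002]}, {"translation": [0.18, -0.24, 2.2], "rot": [0.0, 0.0, 0.003]}]
```

Call:
move_arm([
  {"translation":[0.06,-0.08,0.73],"rot":[0,0,0.001]},
  {"translation":[0.12,-0.16,1.47],"rot":[0,0,0.002]},
  {"translation":[0.18,-0.24,2.2],"rot":[0,0,0.003]},
  {"translation":[0.18,-0.24,2.2],"rot":[0,0,0.003]},
  {"translation":[0.18,-0.24,2.2],"rot":[0,0,0.003]},
])

```text
time_s: 5.48
ee_pos: [0.5887, -0.0414, 0.1674]
tool_rot: [0.001, 0.657, 0.754, -0.0]
wrist_force: [-0.2, -0.1, -2.1]
grip_width: 0.0391
```

```bash
python3 m.py;python3 - <<'E'
from h import *
s=grab("scene","s13");t=grab("top","t13")
crop(s,190,150,280,250,6,"s13c"); crop(t,240,140,320,215,7,"t13c")
print(observe()['ee_pos'])
for thr in(100,106,110,114): print(blobs(s,240,190,262,214,thr))
E
```

```text
t 5.47 meas [ 0.5887 -0.0414  0.1674] yaw 7.92 tilt 0.13 F [-0.2 -0.1 -2.1] T [-0.03 -0.03  0.03] w 0.0391
cmd [ 0.5883 -0.0416  0.168 ] yaw 7.91
[ 0.58890661 -0.04147844  0.16763849]
[(55, np.float64(250.8), np.float64(200.42))]
[(49, np.float64(250.8), np.float64(200.55))]
[(43, np.float64(250.86), np.float64(200.6))]
[(38, np.float64(251.0), np.float64(200.5))]
```

View pics/s13c.png

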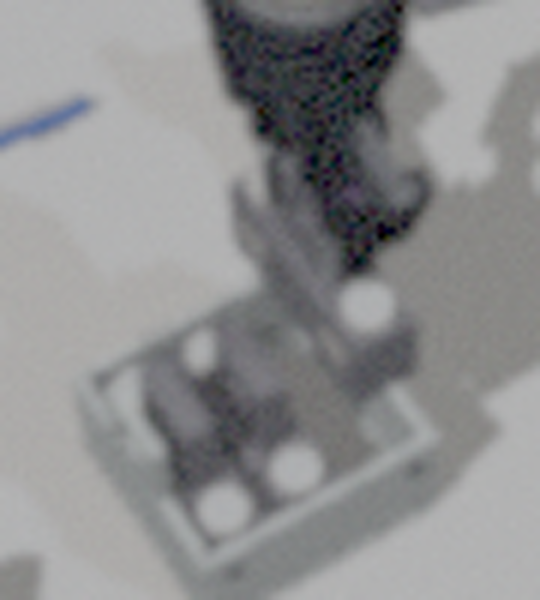

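View pics/t13c.png

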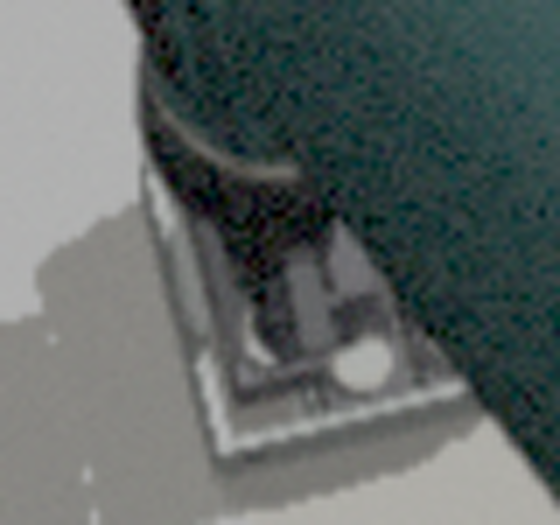

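```bash
python3 - <<'E'
from h import *
p=onz("scene",250.85,200.5,.1526)[:2]; xd=np.array([np.cos(np.radians(7.9)),np.sin(np.radians(7.9))]); print(p-.036*xd)
E
python3 m.py .5880 -.0414 .128 7.9 5 8
```

```text
[ 0.58820082 -0.04167034]
t 5.58 meas [ 0.5889 -0.0415  0.1676] yaw 7.91 tilt 0.15 F [ 0.5 -0.9 -3.2] T [-0.06  0.   -0.01] w 0.0394
cmd [ 0.5883 -0.0416  0.168 ] yaw 7.91
need rows 6
[{"translation": [0.0, -0.01, 0.67], "rot": [0.0, 0.0, 0.0]}, {"translation": [0.01, -0.01, 1.33], "rot": [0.0, 0.0, 0.0]}, {"translation": [0.01, -0.02, 2.0], "rot": [0.0, 0.0, 0.0]}, {"translation": [0.02, -0.02, 2.67], "rot": [0.0, 0.0, 0.0]}, {"translation": [0.02, -0.03, 3.33], "rot": [0.0, 0.0, 0.0]}]
```

Call:
move_arm([
  {"translation":[0.0,-0.01,0.67],"rot":[0,0,0]},
  {"translation":[0.01,-0.01,1.33],"rot":[0,0,0]},
  {"translation":[0.01,-0.02,2.0],"rot":[0,0,0]},
  {"translation":[0.02,-0.02,2.67],"rot":[0,0,0]},
  {"translation":[0.02,-0.03,3.33],"rot":[0,0,0]},
])

```text
time_s: 6.2
ee_pos: [0.5883, -0.0415, 0.1336]
tool_rot: [0.001, 0.657, 0.754, -0.0]
wrist_force: [-0.2, -0.1, -2.2]
grip_width: 0.039
```

```bash
python3 m.py;python3 - <<'E'
from h import *
s=grab("scene","s14");t=grab("top","t14")
crop(s,190,150,280,250,6,"s14c"); crop(t,240,140,320,215,7,"t14c")
print(observe()['ee_pos'])
E
```

```text
t 6.20 meas [ 0.5883 -0.0415  0.1336] yaw 7.91 tilt 0.13 F [-0.2 -0.1 -2.2] T [ 0.02  0.06 -0.05] w 0.0390
cmd [ 0.588  -0.0414  0.1347] yaw 7.91
[ 0.58776721 -0.041595    0.13318768]
```

View pics/s14c.png

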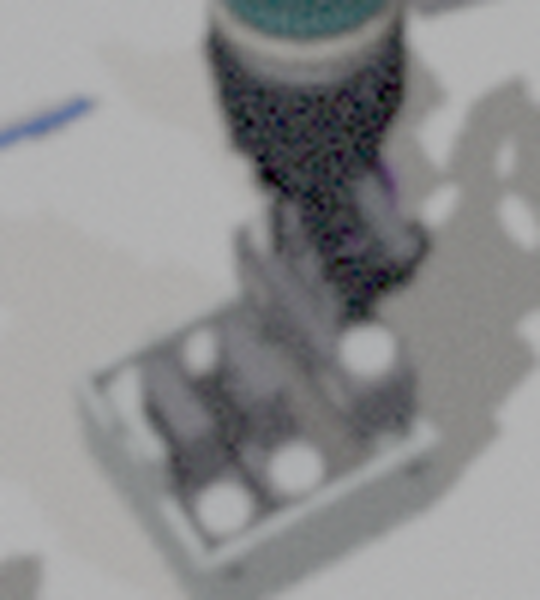

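View pics/t14c.png

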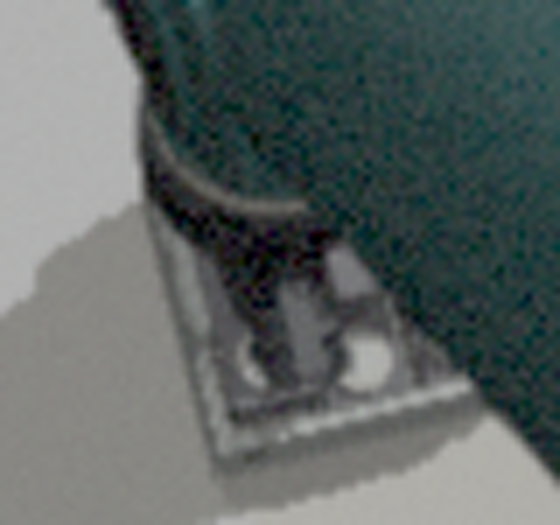

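```bash
python3 m.py .5880 -.0414 .105 7.9 5 8
```

```text
t 6.30 meas [ 0.5878 -0.0416  0.1332] yaw 7.91 tilt 0.13 F [-0.3  0.3 -2.4] T [-0.08  0.03  0.02] w 0.0393
cmd [ 0.588  -0.0414  0.1347] yaw 7.91
need rows 4
[{"translation": [0.0, -0.0, 0.74], "rot": [0.0, 0.0, 0.0]}, {"translation": [0.0, -0.0, 1.49], "rot": [0.0, 0.0, 0.0]}, {"translation": [0.0, -0.0, 2.23], "rot": [0.0, 0.0, 0.0]}, {"translation": [0.01, -0.0, 2.97], "rot": [0.0, 0.0, 0.0]}]
```

Call:
move_arm([
  {"translation":[0,0,0.75],"rot":[0,0,0]},
  {"translation":[0,0,1.5],"rot":[0,0,0]},
  {"translation":[0,0,2.2],"rot":[0,0,0]},
  {"translation":[0,0,2.97],"rot":[0,0,0]},
])

```text
time_s: 6.8
ee_pos: [0.5884, -0.0415, 0.1039]
tool_rot: [0.001, 0.657, 0.754, -0.0]
wrist_force: [-0.4, -0.3, -1.5]
grip_width: 0.0392
```

```bash
python3 m.py
```

```text
t 6.80 meas [ 0.5884 -0.0415  0.1039] yaw 7.91 tilt 0.13 F [-0.4 -0.3 -1.5] T [-0.05 -0.02  0.03] w 0.0392
cmd [ 0.588  -0.0414  0.105 ] yaw 7.91
```

No contact at 39 mm. Continue.

```bash
python3 m.py .5880 -.0414 .085 7.9 5 5
```

```text
t 6.80 meas [ 0.5884 -0.0415  0.1039] yaw 7.91 tilt 0.13 F [-0.4 -0.3 -1.5] T [-0.05 -0.02  0.03] w 0.0392
cmd [ 0.588  -0.0414  0.105 ] yaw 7.91
need rows 5
[{"translation": [-0.0, -0.0, 0.4], "rot": [0.0, 0.0, 0.0]}, {"translation": [-0.0, -0.0, 0.8], "rot": [0.0, 0.0, 0.0]}, {"translation": [-0.0, -0.0, 1.2], "rot": [0.0, 0.0, 0.0]}, {"translation": [-0.0, -0.0, 1.6], "rot": [0.0, 0.0, 0.0]}, {"translation": [-0.0, -0.0, 2.0], "rot": [0.0, 0.0, 0.0]}]
```

Call:
move_arm([
  {"translation":[0,0,0.5],"rot":[0,0,0]},
  {"translation":[0,0,1.0],"rot":[0,0,0]},
  {"translation":[0,0,1.5],"rot":[0,0,0]},
  {"translation":[0,0,2.0],"rot":[0,0,0]},
])

```text
time_s: 7.3
ee_pos: [0.5884, -0.0415, 0.0842]
tool_rot: [0.001, 0.657, 0.754, -0.0]
wrist_force: [-0.5, 0.2, -1.9]
grip_width: 0.0395
```

```bash
python3 m.py
```

```text
t 7.30 meas [ 0.5884 -0.0415  0.0842] yaw 7.91 tilt 0.14 F [-0.5  0.2 -1.9] T [ 0.   -0.    0.06] w 0.0395
cmd [ 0.588  -0.0414  0.085 ] yaw 7.91
```

```bash
python3 m.py .5880 -.0414 .073 7.9 5 5
```

```text
t 7.30 meas [ 0.5884 -0.0415  0.0842] yaw 7.91 tilt 0.14 F [-0.5  0.2 -1.9] T [ 0.   -0.    0.06] w 0.0395
cmd [ 0.588  -0.0414  0.085 ] yaw 7.91
need rows 3
[{"translation": [-0.0, -0.0, 0.4], "rot": [0.0, 0.0, 0.0]}, {"translation": [-0.0, -0.0, 0.8], "rot": [0.0, 0.0, 0.0]}, {"translation": [-0.0, -0.0, 1.2], "rot": [0.0, 0.0, 0.0]}]
```

Call:
move_arm([
  {"translation":[0,0,0.4],"rot":[0,0,0]},
  {"translation":[0,0,0.8],"rot":[0,0,0]},
  {"translation":[0,0,1.2],"rot":[0,0,0]},
  {"translation":[0,0,1.2],"rot":[0,0,0]},
])

```text
time_s: 7.8
ee_pos: [0.5885, -0.0415, 0.0729]
tool_rot: [0.001, 0.657, 0.754, -0.0]
wrist_force: [-1.2, 0.2, 1.3]
grip_width: 0.0393
```

```bash
python3 m.py
```

```text
t 7.80 meas [ 0.5885 -0.0415  0.0729] yaw 7.92 tilt 0.16 F [-1.2  0.2  1.3] T [0.   0.13 0.01] w 0.0393
cmd [ 0.588  -0.0414  0.073 ] yaw 7.91
```

```bash
python3 m.py .5880 -.0414 .0715 7.9 5 5
```

```text
t 7.80 meas [ 0.5885 -0.0415  0.0729] yaw 7.92 tilt 0.16 F [-1.2  0.2  1.3] T [0.   0.13 0.01] w 0.0393
cmd [ 0.588  -0.0414  0.073 ] yaw 7.91
need rows 1
[{"translation": [-0.0, -0.0, 0.15], "rot": [0.0, 0.0, 0.0]}]
```

Call:
move_arm([
  {"translation":[0,0,0.15],"rot":[0,0,0]},
  {"translation":[0,0,0.15],"rot":[0,0,0]},
  {"translation":[0,0,0.15],"rot":[0,0,0]},
])

```text
time_s: 8.18
ee_pos: [0.5885, -0.0416, 0.0728]
tool_rot: [0.002, 0.657, 0.754, -0.001]
wrist_force: [-4.9, 0.1, 13.7]
grip_width: 0.0395
```

```bash
python3 m.py;python3 - <<'E'
from h import *
s=grab("scene","s15");t=grab("top","t15")
crop(s,190,150,280,250,6,"s15c"); crop(t,240,140,320,215,7,"t15c")
E
```

```text
t 8.18 meas [ 0.5885 -0.0416  0.0728] yaw 7.91 tilt 0.19 F [-4.9  0.1 13.7] T [0.07 0.78 0.05] w 0.0395
cmd [ 0.588  -0.0414  0.0715] yaw 7.91
```

View pics/s15c.png

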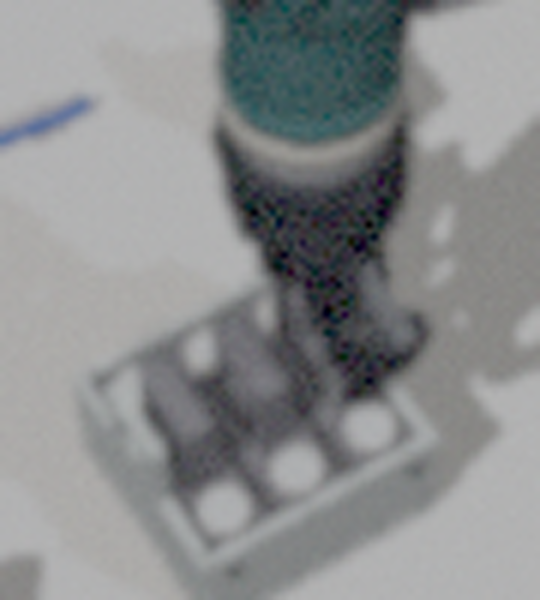

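View pics/t15c.png

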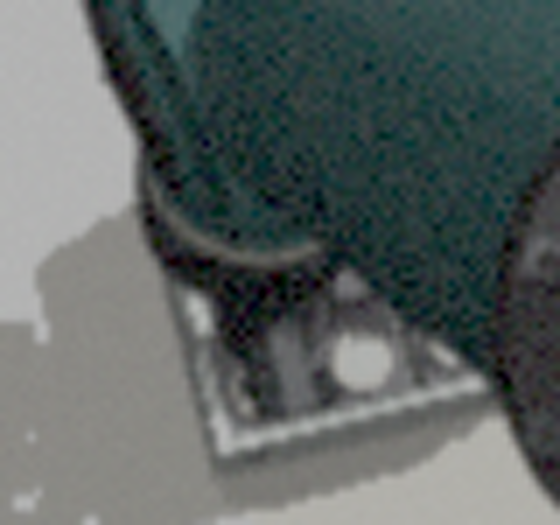

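```bash
python3 m.py .5882 -.0414 .0728 7.9 5 5
```

```text
t 8.28 meas [ 0.5885 -0.0416  0.0728] yaw 7.91 tilt 0.19 F [-3.9  0.7 13.2] T [0.02 0.76 0.05] w 0.0393
cmd [ 0.588  -0.0414  0.0715] yaw 7.91
need rows 1
[{"translation": [-0.01, 0.02, -0.13], "rot": [0.0, 0.0, 0.0]}]
```

Call:
move_arm([
  {"translation":[0,0.02,-0.13],"rot":[0,0,0]},
  {"translation":[0,0.02,-0.13],"rot":[0,0,0]},
])

```text
time_s: 8.52
ee_pos: [0.5886, -0.0416, 0.0728]
tool_rot: [0.001, 0.657, 0.754, -0.0]
wrist_force: [-3.0, -0.7, 6.3]
grip_width: 0.0391
```

Call:
move_arm([
  {"translation":[0,0,0],"rot":[0,0,0]},
  {"translation":[0,0,0],"rot":[0,0,0]},
  {"translation":[0,0,0],"rot":[0,0,0]},
  {"translation":[0,0,0],"rot":[0,0,0]},
  {"translation":[0,0,0],"rot":[0,0,0]},
], grip=0.72)

```text
time_s: 9.15
ee_pos: [0.5886, -0.0416, 0.0721]
tool_rot: [0.001, 0.657, 0.754, -0.0]
wrist_force: [0.5, -0.6, -0.6]
grip_width: 0.0614
```

```bash
python3 m.py .5882 -.0414 .1928 7.9 5 25
```

```text
t 9.15 meas [ 0.5886 -0.0416  0.0721] yaw 7.91 tilt 0.13 F [ 0.5 -0.6 -0.6] T [ 0.02 -0.04 -0.05] w 0.0614
cmd [ 0.5882 -0.0414  0.0728] yaw 7.91
need rows 5
[{"translation": [0.0, -0.0, -2.4], "rot": [0.0, 0.0, 0.0]}, {"translation": [0.0, -0.0, -4.8], "rot": [0.0, 0.0, 0.0]}, {"translation": [0.0, -0.0, -7.2], "rot": [0.0, 0.0, 0.0]}, {"translation": [0.0, -0.0, -9.6], "rot": [0.0, 0.0, 0.0]}, {"translation": [0.0, -0.0, -12.0], "rot": [0.0, 0.0, 0.0]}]
```

Call:
move_arm([
  {"translation":[0,0,-2.4],"rot":[0,0,0]},
  {"translation":[0,0,-4.8],"rot":[0,0,0]},
  {"translation":[0,0,-7.2],"rot":[0,0,0]},
  {"translation":[0,0,-9.6],"rot":[0,0,0]},
  {"translation":[0,0,-12.0],"rot":[0,0,0]},
])

```text
time_s: 9.78
ee_pos: [0.5882, -0.0414, 0.193]
tool_rot: [0.001, 0.657, 0.754, -0.001]
wrist_force: [0.2, 0.3, -0.9]
grip_width: 0.0615
```

```bash
python3 m.py; python3 - <<'E'
from h import *
t=cv2.imread("pics/top0.png"); s=cv2.imread("pics/scene0.png")
# rod: grip top face (z=.03), tip (z=.015)
k=lambda x,y,S,o:((x+.5)/S-.5+o[0],(y+.5)/S-.5+o[1])
c=[onz("top",u,v,.03)[:2] for u,v in[(132.8,191.7),(140.6,192.4),(136.4,212.6),(129.6,212.3)]]
for q in c: print(q.round(4))
g=np.mean(c,0); tip=onz("top",*k(418,75,6,(80,130)),.015)[:2]; print("top grip",g,"tip",tip,np.linalg.norm(tip-g),np.degrees(np.arctan2(*(tip-g)[::-1])))
cs=[onz("scene",*k(x,y,6.5,(340,140)),.03)[:2] for x,y in[(80,140),(128,138),(160,240),(118,252)]]
for q in cs: print(q.round(4))
g2=np.mean(cs,0); tip2=onz("scene",*k(232,520,6.5,(340,140)),.013)[:2]; print("scene grip",g2,"tip",tip2,np.linalg.norm(tip2-g2),np.degrees(np.arctan2(*(tip2-g2)[::-1])))
crop(t,115,135,160,220,7,"t6",.5)
E
```

```text
t 9.78 meas [ 0.5882 -0.0414  0.193 ] yaw 7.91 tilt 0.13 F [ 0.2  0.3 -0.9] T [ 0.02 -0.03 -0.01] w 0.0615
cmd [ 0.5882 -0.0414  0.1928] yaw 7.91
[0.61   0.3205]
[0.6058 0.3006]
[0.5545 0.3143]
[0.5572 0.3315]
top grip [0.58187027 0.31671044] tip [0.74423908 0.27355219] 0.16800673731493027 -14.885250885872878
[0.5491 0.3171]
[0.5572 0.3369]
[0.6113 0.3189]
[0.6091 0.299 ]
scene grip [0.58167863 0.31799289] tip [0.73709347 0.2768388 ] 0.16077136218053978 -14.83160108870535
```

View pics/t6.png

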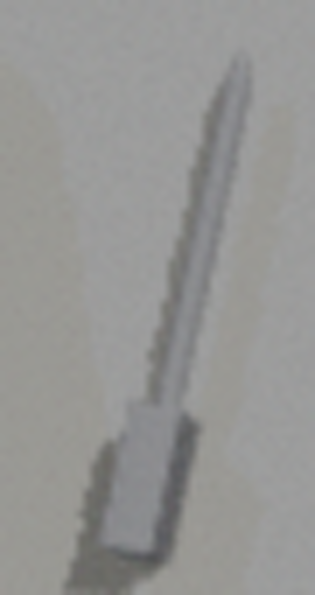

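```bash
python3 m.py .5817 .3173 .14 75.1 5 45; 
```

```text
t 9.78 meas [ 0.5882 -0.0414  0.193 ] yaw 7.91 tilt 0.13 F [ 0.2  0.3 -0.9] T [ 0.02 -0.03 -0.01] w 0.0615
cmd [ 0.5882 -0.0414  0.1928] yaw 7.91
need rows 9
[{"translation": [3.96, 0.48, 0.59], "rot": [-0.0, 0.0, -0.13]}, {"translation": [7.92, 0.95, 1.17], "rot": [-0.0, 0.0, -0.261]}, {"translation": [11.87, 1.43, 1.76], "rot": [-0.0, 0.0, -0.391]}, {"translation": [15.83, 1.91, 2.34], "rot": [-0.0, 0.0, -0.521]}, {"translation": [19.79, 2.38, 2.93], "rot": [-0.0, 0.0, -0.652]}]
```

Call:
move_arm([
  {"translation":[3.96,0.48,0.59],"rot":[0,0,-0.13]},
  {"translation":[7.92,0.95,1.17],"rot":[0,0,-0.261]},
  {"translation":[11.87,1.43,1.76],"rot":[0,0,-0.391]},
  {"translation":[15.83,1.91,2.34],"rot":[0,0,-0.521]},
  {"translation":[19.79,2.38,2.93],"rot":[0,0,-0.652]},
])

```text
time_s: 10.4
ee_pos: [0.5847, 0.159, 0.1623]
tool_rot: [0.001, 0.379, 0.926, -0.001]
wrist_force: [0.5, -0.4, 0.3]
grip_width: 0.0615
```

```bash
python3 m.py .5817 .3173 .14 75.1 5 45; 
```

```text
t 10.40 meas [0.5847 0.159  0.1623] yaw 45.50 tilt 0.15 F [ 0.5 -0.4  0.3] T [0.02 0.05 0.01] w 0.0615
cmd [0.5846 0.1579 0.1634] yaw 45.27
need rows 4
[{"translation": [2.86, 2.78, 0.58], "rot": [-0.0, 0.0, -0.13]}, {"translation": [5.71, 5.56, 1.17], "rot": [-0.0, 0.0, -0.26]}, {"translation": [8.57, 8.34, 1.75], "rot": [-0.0, 0.0, -0.391]}, {"translation": [11.42, 11.12, 2.34], "rot": [-0.0, 0.0, -0.521]}]
```

Call:
move_arm([
  {"translation":[2.86,2.78,0.58],"rot":[0,0,-0.13]},
  {"translation":[5.71,5.56,1.17],"rot":[0,0,-0.26]},
  {"translation":[8.57,8.34,1.75],"rot":[0,0,-0.391]},
  {"translation":[11.42,11.12,2.34],"rot":[0,0,-0.521]},
  {"translation":[11.42,11.12,2.34],"rot":[0,0,-0.521]},
])

```text
time_s: 11.02
ee_pos: [0.5803, 0.3222, 0.1386]
tool_rot: [-0.0, 0.127, 0.992, 0.001]
wrist_force: [0.9, 0.7, -0.8]
grip_width: 0.0618
```

```bash
python3 m.py; python3 - <<'E'
from h import *
s=grab("scene","s20");t=grab("top","t20")
crop(s,190,120,420,260,3.4,"s20c",.5); crop(t,90,110,330,260,3.3,"t20c",.5)
# caps of all three carriers, scene & top
for n,im,b in(("top",t,(252,150,315,200)),("scene",s,(205,180,275,255))):
  for A,u,v in blobs(im,*b,78 if n=="top" else 104,25): print(n,A,u,v,onz(n,u,v,.057).round(4))
E
```

```text
t 11.03 meas [0.5803 0.3222 0.1386] yaw 75.45 tilt 0.11 F [ 0.9  0.7 -0.8] T [ 0.   -0.01 -0.  ] w 0.0618
cmd [0.5817 0.3172 0.14  ] yaw 75.12
top 635 294.25 160.44 [ 0.6382 -0.1009  0.057 ]
top 55 297.25 160.44 [ 0.6373 -0.1085  0.057 ]
top 57 283.72 163.88 [ 0.6322 -0.073   0.057 ]
top 57 305.18 187.56 [ 0.5648 -0.119   0.057 ]
scene 2060 244.7 210.56 [ 0.587 -0.039  0.057]
scene 43 211.63 218.44 [ 0.5724 -0.1262  0.057 ]
scene 26 258.0 218.69 [ 0.6243 -0.0182  0.057 ]
scene 39 251.23 220.85 [ 0.6228 -0.0367  0.057 ]
scene 42 239.05 227.93 [ 0.6286 -0.0736  0.057 ]
scene 284 211.04 244.83 [ 0.6433 -0.1563  0.057 ]
scene 44 226.91 234.48 [ 0.633 -0.109  0.057]
```

View pics/s20c.png

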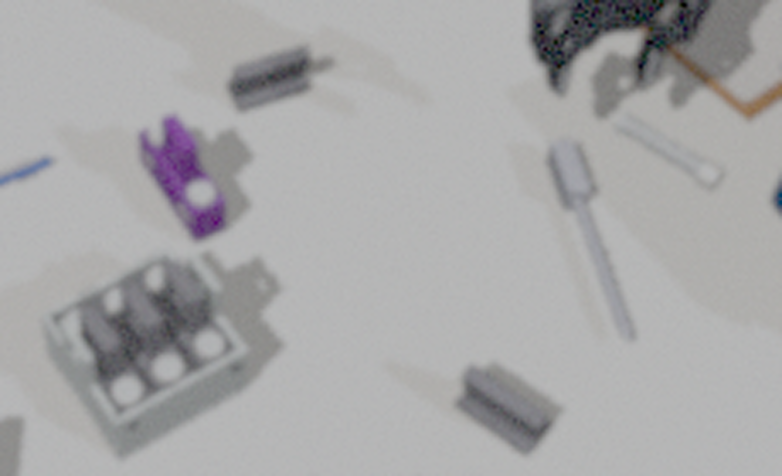

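View pics/t20c.png

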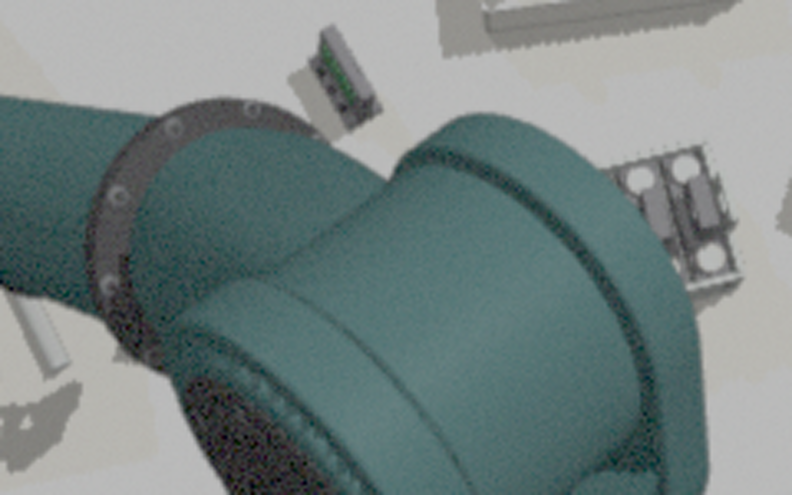

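```bash
python3 m.py .5817 .3173 .05 75.1 5 30; 
```

```text
t 11.12 meas [0.5817 0.317  0.1384] yaw 75.11 tilt 0.18 F [-0.7 -0.8 -0.8] T [-0.   -0.03  0.  ] w 0.0614
cmd [0.5817 0.3172 0.14  ] yaw 75.12
need rows 3
[{"translation": [0.0, 0.0, 3.0], "rot": [-0.0, 0.0, 0.0]}, {"translation": [0.0, 0.0, 6.0], "rot": [-0.0, 0.0, 0.0]}, {"translation": [0.0, 0.01, 9.0], "rot": [-0.0, 0.0, 0.0]}]
```

Call:
move_arm([
  {"translation":[0,0,3],"rot":[0,0,0]},
  {"translation":[0,0,6],"rot":[0,0,0]},
  {"translation":[0,0,9],"rot":[0,0,0]},
  {"translation":[0,0,9],"rot":[0,0,0]},
])

```text
time_s: 11.62
ee_pos: [0.5812, 0.3134, 0.0466]
tool_rot: [-0.001, 0.131, 0.991, -0.004]
wrist_force: [0.5, -0.6, 1.1]
grip_width: 0.0614
```

```bash
python3 m.py;  python3 - <<'E'
from h import *
s=grab("scene","s21")
crop(s,330,120,410,220,6,"s21c",.5)
E
```

```text
t 11.62 meas [0.5812 0.3134 0.0466] yaw 74.97 tilt 0.43 F [ 0.5 -0.6  1.1] T [-0.   -0.01 -0.03] w 0.0614
cmd [0.5817 0.3173 0.05  ] yaw 75.12
```

View pics/s21c.png

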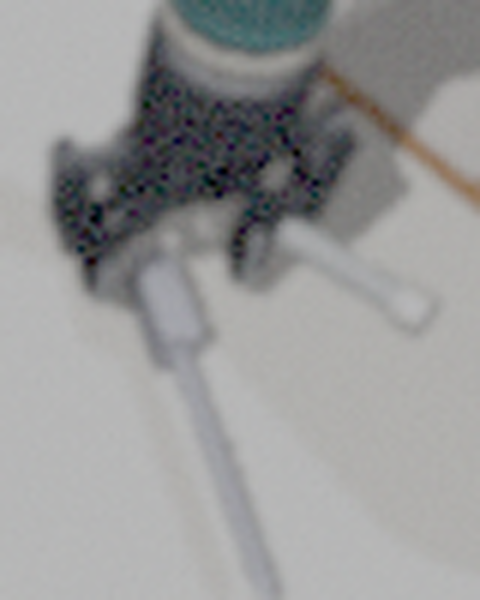

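```bash
python3 -c "
from h import *
for p in[(107,221),(102,219),(110,217),(94,190)]: print(onz('top',*p,.008).round(3))"
python3 m.py .5817 .3173 .0165 75.1 5 12; 
```

```text
[0.545 0.397 0.008]
[0.552 0.41  0.008]
[0.555 0.389 0.008]
[0.631 0.428 0.008]
t 11.68 meas [0.5821 0.3149 0.0482] yaw 74.99 tilt 0.26 F [0.  0.6 0.6] T [ 0.01  0.04 -0.06] w 0.0615
cmd [0.5817 0.3173 0.05  ] yaw 75.12
need rows 3
[{"translation": [0.0, -0.0, 1.12], "rot": [-0.0, 0.0, 0.0]}, {"translation": [0.0, -0.0, 2.23], "rot": [-0.0, 0.0, 0.0]}, {"translation": [0.0, -0.0, 3.35], "rot": [-0.0, 0.0, 0.0]}]
```

Call:
move_arm([
  {"translation":[0,0,0],"rot":[0,0,0]},
  {"translation":[0,0,1],"rot":[0,0,0]},
  {"translation":[0,0,2],"rot":[0,0,0]},
  {"translation":[0,0,2.8],"rot":[0,0,0]},
  {"translation":[0,0,3.35],"rot":[0,0,0]},
], grip=0.5)

```text
time_s: 12.3
ee_pos: [0.5818, 0.3168, 0.0144]
tool_rot: [0.0, 0.129, 0.992, -0.001]
wrist_force: [0.7, -0.8, 0.9]
grip_width: 0.0428
```

```bash
python3 m.py;  python3 - <<'E'
from h import *
s=grab("scene","s22")
crop(s,330,120,410,220,6,"s22c",.5)
E
```

```text
t 12.30 meas [0.5818 0.3168 0.0144] yaw 75.12 tilt 0.15 F [ 0.7 -0.8  0.9] T [ 0.   -0.    0.01] w 0.0428
cmd [0.5817 0.3173 0.0165] yaw 75.12
```

View pics/s22c.png

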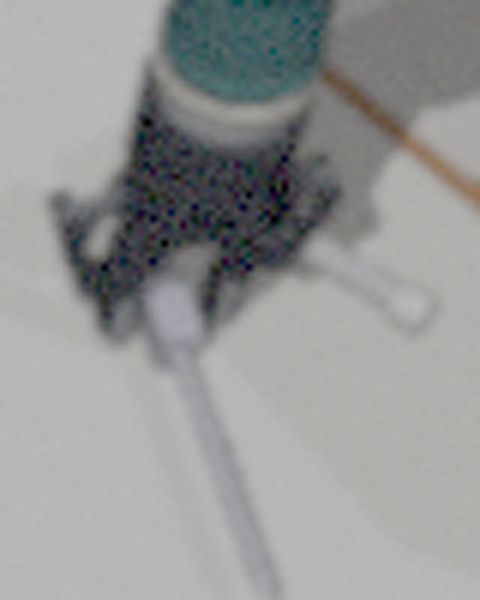

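Call:
move_arm([
  {"translation":[0,0,0],"rot":[0,0,0]},
  {"translation":[0,0,0],"rot":[0,0,0]},
  {"translation":[0,0,0],"rot":[0,0,0]},
  {"translation":[0,0,0],"rot":[0,0,0]},
  {"translation":[0,0,0],"rot":[0,0,0]},
], grip=0, squeeze=70)

```text
time_s: 12.98
ee_pos: [0.5822, 0.317, 0.0154]
tool_rot: [0.001, 0.13, 0.992, -0.001]
wrist_force: [-0.7, 0.3, 0.9]
grip_width: 0.0184
```

```bash
python3 m.py .5817 .3173 .12 75.1 5 25
```

```text
t 12.97 meas [0.5822 0.317  0.0154] yaw 75.12 tilt 0.14 F [-0.7  0.3  0.9] T [-0.03  0.02  0.  ] w 0.0184
cmd [0.5817 0.3173 0.0165] yaw 75.12
need rows 5
[{"translation": [0.0, -0.0, -2.07], "rot": [-0.0, 0.0, 0.0]}, {"translation": [0.0, -0.0, -4.14], "rot": [-0.0, 0.0, 0.0]}, {"translation": [0.0, -0.0, -6.21], "rot": [-0.0, 0.0, 0.0]}, {"translation": [0.0, -0.0, -8.28], "rot": [-0.0, 0.0, 0.0]}, {"translation": [0.0, -0.0, -10.35], "rot": [-0.0, 0.0, 0.0]}]
```

Call:
move_arm([
  {"translation":[0,0,-2.07],"rot":[0,0,0]},
  {"translation":[0,0,-4.14],"rot":[0,0,0]},
  {"translation":[0,0,-6.21],"rot":[0,0,0]},
  {"translation":[0,0,-8.28],"rot":[0,0,0]},
  {"translation":[0,0,-10.35],"rot":[0,0,0]},
])

```text
time_s: 13.6
ee_pos: [0.5821, 0.3172, 0.1206]
tool_rot: [0.001, 0.13, 0.992, -0.001]
wrist_force: [0.1, -0.5, -1.8]
grip_width: 0.0183
```

```bash
python3 m.py;  python3 - <<'E'
from h import *
s=grab("scene","s23");t=grab("top","t23")
crop(s,310,80,410,200,5,"s23c",.5);crop(t,80,80,200,220,4.2,"t23c",.5)
E
```

```text
t 13.60 meas [0.5821 0.3172 0.1206] yaw 75.11 tilt 0.14 F [ 0.1 -0.5 -1.8] T [ 0.03 -0.03 -0.05] w 0.0183
cmd [0.5817 0.3173 0.12  ] yaw 75.12
```

View pics/s23c.png

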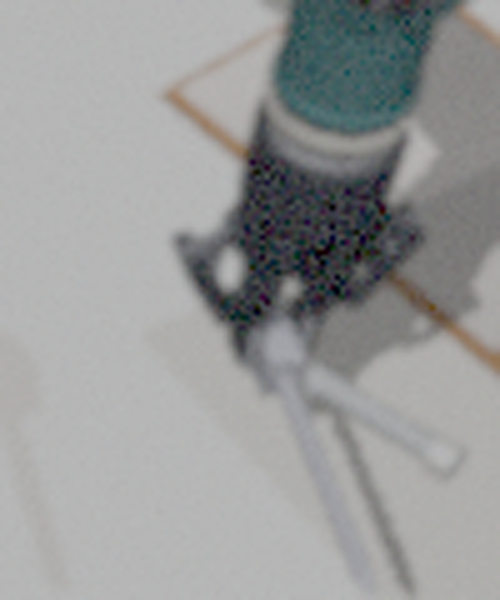

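View pics/t23c.png

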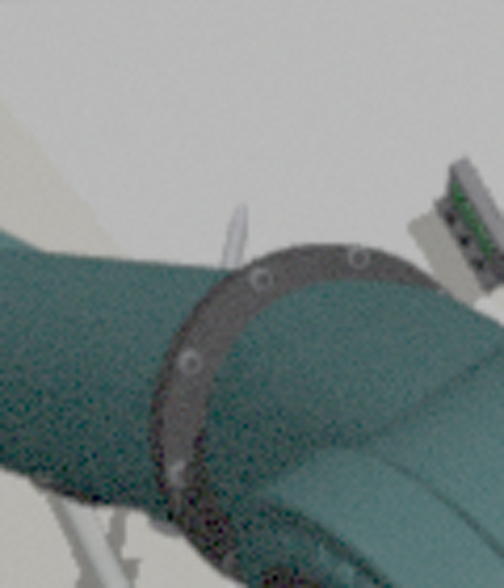

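```bash
python3 - <<'E'
from h import *
print(tri((383.6,197.4),(137.1,128.6)))
p=np.array([.5821,.3172,.12]); a=np.radians(-14.9);e=p+.168*np.array([np.cos(a),np.sin(a),0]); print(e,proj("scene",[e]),proj("top",[e]))
E
```

```text
(array([0.7410315 , 0.27351611, 0.12726315]), [np.float64(0.0018821330482552577), np.float64(0.0018821330482552425)])
[0.74445118 0.27400169 0.12      ] [[384.66430075 199.80016458]] [[138.40752252 128.58178235]]
```

```bash
python3 m.py .5577 .1785 .12 7.9 5 25
```

```text
t 13.70 meas [0.5835 0.3185 0.122 ] yaw 75.10 tilt 0.32 F [-0.8  0.1 -0.4] T [ 0.02  0.02 -0.  ] w 0.0190
cmd [0.5817 0.3173 0.12  ] yaw 75.12
need rows 8
[{"translation": [-0.16, -1.75, 0.0], "rot": [-0.0, 0.0, 0.147]}, {"translation": [-0.31, -3.51, 0.0], "rot": [-0.0, 0.0, 0.293]}, {"translation": [-0.47, -5.26, 0.0], "rot": [-0.0, 0.0, 0.44]}, {"translation": [-0.62, -7.02, 0.0], "rot": [-0.0, 0.0, 0.587]}, {"translation": [-0.78, -8.77, 0.0], "rot": [-0.0, 0.0, 0.733]}]
```

Call:
move_arm([
  {"translation":[-0.16,-1.75,0],"rot":[0,0,0.147]},
  {"translation":[-0.31,-3.51,0],"rot":[0,0,0.293]},
  {"translation":[-0.47,-5.26,0],"rot":[0,0,0.44]},
  {"translation":[-0.62,-7.02,0],"rot":[0,0,0.587]},
  {"translation":[-0.78,-8.77,0],"rot":[0,0,0.733]},
])

```text
time_s: 14.32
ee_pos: [0.5665, 0.2297, 0.1184]
tool_rot: [0.001, 0.478, 0.878, -0.001]
wrist_force: [-1.3, 0.8, -1.3]
grip_width: 0.0189
```

```bash
python3 m.py .5577 .1785 .12 7.9 5 25
```

```text
t 14.32 meas [0.5665 0.2297 0.1184] yaw 32.85 tilt 0.15 F [-1.3  0.8 -1.3] T [ 0.    0.02 -0.05] w 0.0189
cmd [0.5667 0.2306 0.12  ] yaw 33.12
need rows 3
[{"translation": [-1.29, -1.2, 0.0], "rot": [0.0, 0.0, 0.147]}, {"translation": [-2.58, -2.4, 0.0], "rot": [0.0, 0.0, 0.293]}, {"translation": [-3.87, -3.6, 0.0], "rot": [0.0, 0.0, 0.44]}]
```

Call:
move_arm([
  {"translation":[-1.29,-1.2,0],"rot":[0,0,0.147]},
  {"translation":[-2.58,-2.4,0],"rot":[0,0,0.293]},
  {"translation":[-3.87,-3.6,0],"rot":[0,0,0.44]},
  {"translation":[-3.87,-3.6,0],"rot":[0,0,0.44]},
  {"translation":[-3.87,-3.6,0],"rot":[0,0,0.44]},
])

```text
time_s: 14.95
ee_pos: [0.5581, 0.1794, 0.1189]
tool_rot: [0.001, 0.656, 0.755, -0.0]
wrist_force: [-0.1, 1.3, -1.0]
grip_width: 0.0189
```

```bash
python3 m.py .5577 .1785 .0812 7.9 5 15
```

```text
t 14.95 meas [0.5581 0.1794 0.1189] yaw 8.07 tilt 0.10 F [-0.1  1.3 -1. ] T [0.05 0.02 0.01] w 0.0189
cmd [0.5577 0.1785 0.12  ] yaw 7.91
need rows 3
[{"translation": [0.0, -0.0, 1.29], "rot": [0.0, 0.0, 0.0]}, {"translation": [0.0, -0.0, 2.59], "rot": [0.0, 0.0, 0.0]}, {"translation": [0.0, -0.0, 3.88], "rot": [0.0, 0.0, 0.0]}]
```

Call:
move_arm([
  {"translation":[0,0,1.29],"rot":[0,0,0]},
  {"translation":[0,0,2.59],"rot":[0,0,0]},
  {"translation":[0,0,3.88],"rot":[0,0,0]},
  {"translation":[0,0,3.88],"rot":[0,0,0]},
  {"translation":[0,0,3.88],"rot":[0,0,0]},
])

```text
time_s: 15.58
ee_pos: [0.5581, 0.1784, 0.08]
tool_rot: [0.001, 0.657, 0.754, -0.0]
wrist_force: [-0.3, -0.0, -1.5]
grip_width: 0.0188
```

```bash
python3 m.py;  python3 - <<'E'
from h import *
s=grab("scene","s24");t=grab("top","t24")
crop(s,190,110,330,230,5.5,"s24c",.5);crop(t,190,130,320,230,6,"t24c",.5)
print(observe()['ee_pos'])
E
```

```text
t 15.57 meas [0.5581 0.1784 0.08  ] yaw 7.92 tilt 0.13 F [-0.3 -0.  -1.5] T [-0.01 -0.01  0.03] w 0.0188
cmd [0.5577 0.1785 0.0812] yaw 7.91
[0.55839783 0.17845221 0.08057174]
```

View pics/s24c.png

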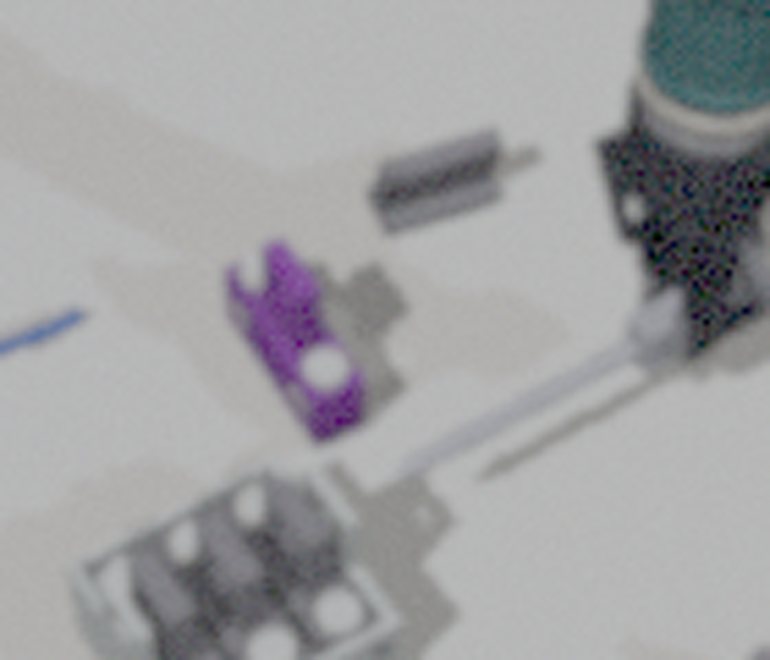

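View pics/t24c.png

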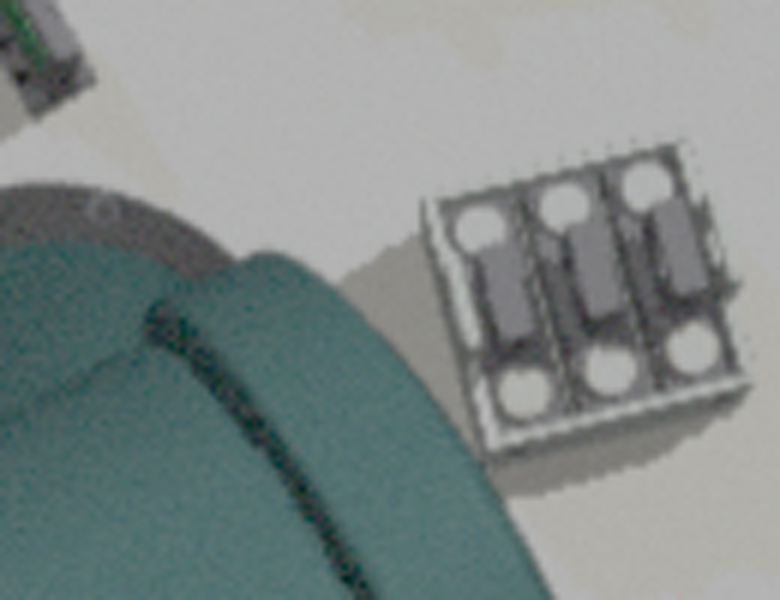

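```bash
python3 - <<'E'
from h import *
a=np.radians(7.9);xd=np.array([np.cos(a),np.sin(a),0]);yd=np.array([-np.sin(a),np.cos(a),0]);c=np.array([.593,-.077,0])
def P(x,y,z): return c+xd*x/1000+yd*y/1000+np.array([0,0,z/1000])
for nm,q in[("ear top -20 out",P(-20,58.5,96)),("ear top +20 out",P(20,58.5,96)),("ear top +20 in",P(20,52.5,96)),("ear top -20 in",P(-20,52.5,96)),("hole",P(0,58.5,80)),("tip exp",P(0,90,80))]:
    print(nm,((proj("scene",[q])[0]-(190,110))*5.5+2.2).round(0),((proj("top",[q])[0]-(190,130))*6+2.5).round(0))
t=cv2.imread("pics/t24.png")
for A,u,v in blobs(t,262,150,312,205,80,25):
    w=onz("top",u,v,.057)-c; print(A,u,v,"crate xy mm",(w@xd*1000).round(1),(w@yd*1000).round(1))
s=cv2.imread("pics/s24.png")
for A,u,v in blobs(s,200,195,262,245,104,25):
    w=onz("scene",u,v,.057)-c; print("sc",A,u,v,"crate xy mm",(w@xd*1000).round(1),(w@yd*1000).round(1))
E
```

```text
ear top -20 out [315. 462.] [466. 354.]
ear top +20 out [362. 521.] [441. 261.]
ear top +20 in [351. 527.] [455. 257.]
ear top -20 in [304. 467.] [480. 350.]
hole [339. 510.] [453. 316.]
tip exp [395. 480.] [379. 334.]
561 284.55 157.83 crate xy mm 54.3 -7.7
53 297.28 160.43 crate xy mm 39.6 -37.4
50 283.48 163.92 crate xy mm 39.5 -0.8
51 269.51 167.55 crate xy mm 39.1 36.1
56 305.23 187.61 crate xy mm -33.9 -37.8
53 291.32 191.36 crate xy mm -34.4 -1.3
54 277.06 194.94 crate xy mm -34.3 35.9
96 286.73 198.25 crate xy mm -48.6 14.6
36 307.72 202.36 crate xy mm -71.8 -33.6
sc 649 209.03 214.93 crate xy mm -40.1 -46.2
sc 36 248.28 198.42 crate xy mm -27.9 66.8
sc 28 257.46 196.21 crate xy mm -20.5 91.1
sc 49 211.47 218.14 crate xy mm -28.2 -45.8
sc 29 258.07 218.83 crate xy mm 39.6 53.9
sc 42 251.07 220.81 crate xy mm 34.7 35.5
sc 42 239.05 227.93 crate xy mm 35.8 -1.5
sc 47 226.77 234.55 crate xy mm 35.2 -37.6
sc 94 255.49 241.01 crate xy mm 90.4 13.0
```

```bash
cat > ln.sh <<'E'
python3 m.py $(python3 -c "y=$1;print(.5934-.13744*y,-.0769+.99055*y)") ${3:-.0812} 7.9 5 $2
E
bash ln.sh .208 10
```

```text
t 15.68 meas [0.5584 0.1785 0.0806] yaw 7.91 tilt 0.15 F [-0.3  0.3 -2. ] T [ 0.01 -0.03  0.03] w 0.0188
cmd [0.5577 0.1785 0.0812] yaw 7.91
need rows 5
[{"translation": [-1.0, 0.0, 0.0], "rot": [0.0, 0.0, 0.0]}, {"translation": [-1.99, 0.01, 0.0], "rot": [0.0, 0.0, 0.0]}, {"translation": [-2.99, 0.01, 0.0], "rot": [0.0, 0.0, 0.0]}, {"translation": [-3.99, 0.02, 0.0], "rot": [0.0, 0.0, 0.0]}, {"translation": [-4.99, 0.02, 0.01], "rot": [0.0, 0.0, 0.0]}]
```

Call:
move_arm([
  {"translation":[-1.0,0,0],"rot":[0,0,0]},
  {"translation":[-1.99,0.01,0],"rot":[0,0,0]},
  {"translation":[-2.99,0.01,0],"rot":[0,0,0]},
  {"translation":[-3.99,0.02,0],"rot":[0,0,0]},
  {"translation":[-4.99,0.02,0.01],"rot":[0,0,0]},
])

```text
time_s: 16.3
ee_pos: [0.5653, 0.1279, 0.0802]
tool_rot: [0.001, 0.657, 0.754, -0.0]
wrist_force: [-0.1, -0.4, -0.4]
grip_width: 0.0188
```

```bash
python3 m.py;  python3 - <<'E'
from h import *
s=grab("scene","s25");t=grab("top","t25")
crop(s,190,140,300,240,6,"s25c",.5);crop(t,230,140,320,215,7,"t25c",.5)
E
```

```text
t 16.30 meas [0.5653 0.1279 0.0802] yaw 7.88 tilt 0.14 F [-0.1 -0.4 -0.4] T [ 0.03  0.03 -0.02] w 0.0188
cmd [0.5648 0.1291 0.0812] yaw 7.91
```

View pics/s25c.png

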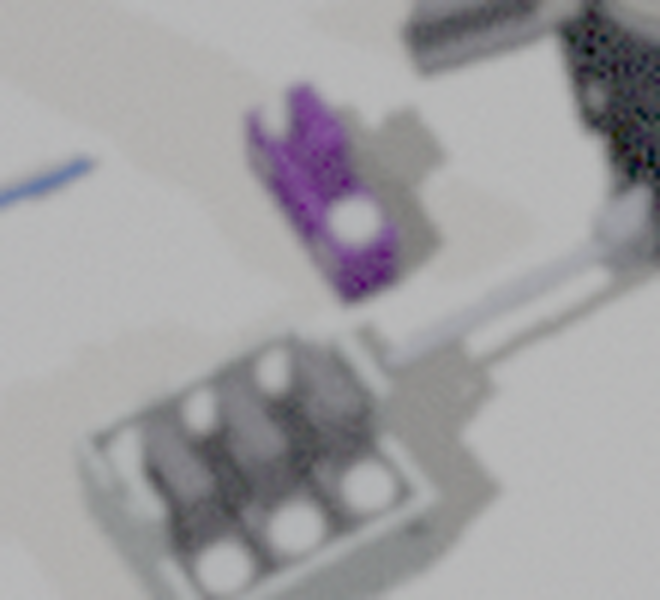

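View pics/t25c.png

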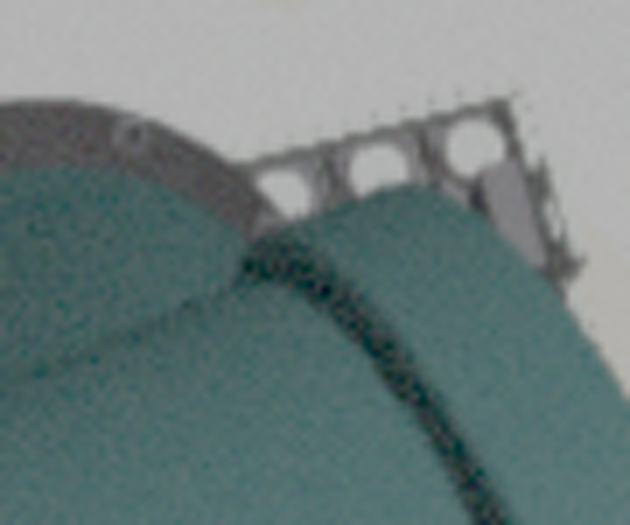

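```bash
bash ln.sh .163 9
```

```text
t 16.40 meas [0.5653 0.1267 0.0801] yaw 7.77 tilt 0.20 F [ 0.2  0.  -1. ] T [-0.04 -0.03 -0.05] w 0.0188
cmd [0.5648 0.1291 0.0812] yaw 7.91
need rows 5
[{"translation": [-0.9, 0.0, -0.0], "rot": [0.0, 0.0, 0.0]}, {"translation": [-1.8, 0.0, -0.0], "rot": [0.0, 0.0, 0.0]}, {"translation": [-2.7, 0.0, -0.0], "rot": [0.0, 0.0, 0.0]}, {"translation": [-3.6, 0.0, -0.0], "rot": [0.0, 0.0, 0.0]}, {"translation": [-4.5, 0.0, -0.0], "rot": [0.0, 0.0, 0.0]}]
```

Call:
move_arm([
  {"translation":[-0.9,0,0],"rot":[0,0,0]},
  {"translation":[-1.8,0,0],"rot":[0,0,0]},
  {"translation":[-2.7,0,0],"rot":[0,0,0]},
  {"translation":[-3.6,0,0],"rot":[0,0,0]},
  {"translation":[-4.5,0,0],"rot":[0,0,0]},
])

```text
time_s: 17.02
ee_pos: [0.5714, 0.0836, 0.0803]
tool_rot: [0.001, 0.657, 0.754, -0.0]
wrist_force: [0.1, -0.2, -0.7]
grip_width: 0.0186
```

```bash
bash ln.sh .123 9
```

```text
t 17.02 meas [0.5714 0.0836 0.0803] yaw 7.90 tilt 0.14 F [ 0.1 -0.2 -0.7] T [0.   0.04 0.02] w 0.0186
cmd [0.571  0.0845 0.0812] yaw 7.91
need rows 5
[{"translation": [-0.8, -0.0, -0.0], "rot": [0.0, 0.0, 0.0]}, {"translation": [-1.6, -0.0, -0.0], "rot": [0.0, 0.0, 0.0]}, {"translation": [-2.4, -0.0, -0.0], "rot": [0.0, 0.0, 0.0]}, {"translation": [-3.2, -0.0, -0.0], "rot": [0.0, 0.0, 0.0]}, {"translation": [-4.0, -0.0, -0.0], "rot": [0.0, 0.0, 0.0]}]
```

Call:
move_arm([
  {"translation":[-0.8,0,0],"rot":[0,0,0]},
  {"translation":[-1.6,0,0],"rot":[0,0,0]},
  {"translation":[-2.4,0,0],"rot":[0,0,0]},
  {"translation":[-3.2,0,0],"rot":[0,0,0]},
  {"translation":[-4.0,0,0],"rot":[0,0,0]},
])

```text
time_s: 17.65
ee_pos: [0.5769, 0.0442, 0.0804]
tool_rot: [0.001, 0.657, 0.754, -0.0]
wrist_force: [-0.6, -0.0, -0.8]
grip_width: 0.0188
```

```bash
bash ln.sh .095 7
```

```text
t 17.65 meas [0.5769 0.0442 0.0804] yaw 7.91 tilt 0.13 F [-0.6 -0.  -0.8] T [-0.02 -0.05 -0.02] w 0.0188
cmd [0.5765 0.0449 0.0812] yaw 7.91
need rows 4
[{"translation": [-0.7, -0.0, -0.0], "rot": [0.0, 0.0, 0.0]}, {"translation": [-1.4, -0.0, -0.0], "rot": [0.0, 0.0, 0.0]}, {"translation": [-2.1, -0.0, -0.0], "rot": [0.0, 0.0, 0.0]}, {"translation": [-2.8, -0.0, -0.0], "rot": [0.0, 0.0, 0.0]}]
```

Call:
move_arm([
  {"translation":[-0.7,0,0],"rot":[0,0,0]},
  {"translation":[-1.4,0,0],"rot":[0,0,0]},
  {"translation":[-2.1,0,0],"rot":[0,0,0]},
  {"translation":[-2.8,0,0],"rot":[0,0,0]},
  {"translation":[-2.8,0,0],"rot":[0,0,0]},
])

```text
time_s: 18.27
ee_pos: [0.5807, 0.016, 0.0805]
tool_rot: [0.001, 0.657, 0.754, -0.001]
wrist_force: [0.3, -0.5, -1.0]
grip_width: 0.0191
```

```bash
bash ln.sh .085 2;  python3 - <<'E'
from h import *
s=grab("scene","s26");t=grab("top","t26")
crop(s,180,140,290,240,6,"s26c",.5);crop(t,230,140,320,215,7,"t26c",.5)
E
```

```text
t 18.27 meas [0.5807 0.016  0.0805] yaw 7.83 tilt 0.16 F [ 0.3 -0.5 -1. ] T [ 0.04  0.01 -0.01] w 0.0191
cmd [0.5804 0.0172 0.0812] yaw 7.91
need rows 5
[{"translation": [-0.2, -0.0, -0.0], "rot": [0.0, 0.0, 0.0]}, {"translation": [-0.4, -0.0, -0.0], "rot": [0.0, 0.0, 0.0]}, {"translation": [-0.6, -0.0, -0.0], "rot": [0.0, 0.0, 0.0]}, {"translation": [-0.8, -0.0, -0.0], "rot": [0.0, 0.0, 0.0]}, {"translation": [-1.0, -0.0, -0.0], "rot": [0.0, 0.0, 0.0]}]
```

View pics/s26c.png

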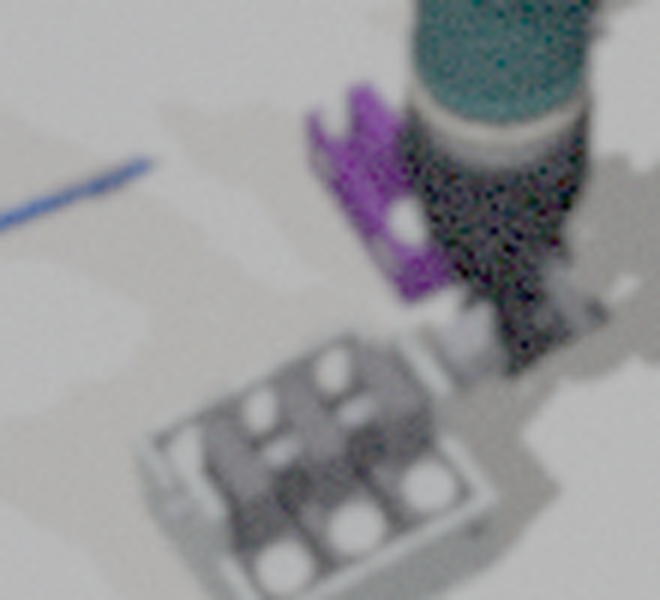

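Call:
move_arm([
  {"translation":[-0.2,0,0],"rot":[0,0,0]},
  {"translation":[-0.4,0,0],"rot":[0,0,0]},
  {"translation":[-0.6,0,0],"rot":[0,0,0]},
  {"translation":[-0.8,0,0],"rot":[0,0,0]},
  {"translation":[-1.0,0,0],"rot":[0,0,0]},
])

```text
time_s: 19.0
ee_pos: [0.5821, 0.0069, 0.0805]
tool_rot: [0.001, 0.657, 0.754, -0.0]
wrist_force: [-1.0, 0.3, -0.6]
grip_width: 0.0188
```

```bash
bash ln.sh .083 2
```

```text
t 19.00 meas [0.5821 0.0069 0.0805] yaw 7.91 tilt 0.14 F [-1.   0.3 -0.6] T [ 0.02  0.01 -0.01] w 0.0188
cmd [0.5817 0.0073 0.0812] yaw 7.91
need rows 1
[{"translation": [-0.2, -0.0, -0.0], "rot": [0.0, 0.0, 0.0]}]
```

Call:
move_arm([
  {"translation":[-0.1,0,0],"rot":[0,0,0]},
  {"translation":[-0.2,0,0],"rot":[0,0,0]},
  {"translation":[-0.2,0,0],"rot":[0,0,0]},
])

```text
time_s: 19.38
ee_pos: [0.5823, 0.0051, 0.0805]
tool_rot: [0.001, 0.657, 0.754, -0.0]
wrist_force: [0.5, 0.5, -0.9]
grip_width: 0.0189
```

```bash
python3 m.py;  python3 - <<'E'
from h import *
s=grab("scene","s27");t=grab("top","t27")
crop(s,180,140,290,240,6,"s27c",.5);crop(t,230,140,320,215,7,"t27c",.5)
E
bash ln.sh .081 2
```

```text
t 19.38 meas [0.5823 0.0051 0.0805] yaw 7.91 tilt 0.13 F [ 0.5  0.5 -0.9] T [ 0.02 -0.01  0.02] w 0.0189
cmd [0.582  0.0053 0.0812] yaw 7.91
t 19.48 meas [0.5823 0.0051 0.0805] yaw 7.92 tilt 0.13 F [ 0.1 -0.  -1.3] T [ 0.05 -0.01 -0.  ] w 0.0188
cmd [0.582  0.0053 0.0812] yaw 7.91
need rows 1
[{"translation": [-0.2, -0.0, -0.0], "rot": [0.0, 0.0, 0.0]}]
```

View pics/s27c.png

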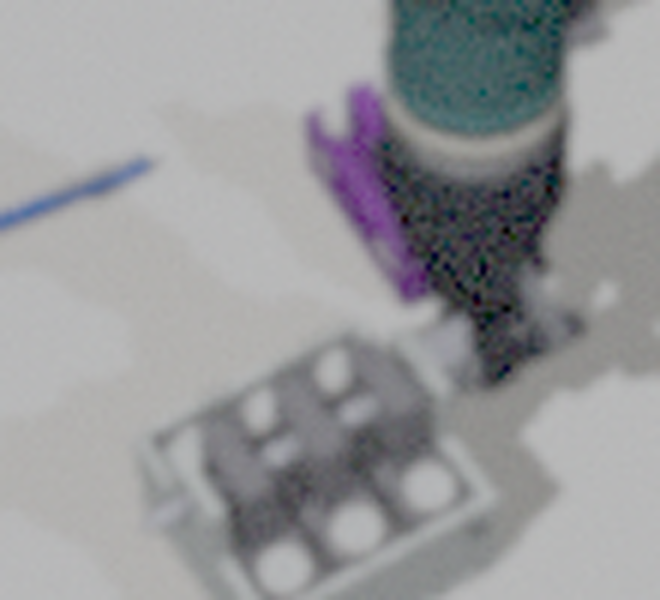

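Call:
move_arm([
  {"translation":[-0.1,0,0],"rot":[0,0,0]},
  {"translation":[-0.2,0,0],"rot":[0,0,0]},
  {"translation":[-0.2,0,0],"rot":[0,0,0]},
])

```text
time_s: 19.85
ee_pos: [0.5823, 0.005, 0.0805]
tool_rot: [0.0, 0.656, 0.755, 0.0]
wrist_force: [-0.9, 5.2, -0.4]
grip_width: 0.0187
```

```bash
bash ln.sh .079 2
```

```text
t 19.85 meas [0.5823 0.005  0.0805] yaw 7.99 tilt 0.05 F [-0.9  5.2 -0.4] T [0.99 0.32 0.01] w 0.0187
cmd [0.5823 0.0033 0.0812] yaw 7.91
need rows 1
[{"translation": [-0.2, -0.0, -0.0], "rot": [0.0, 0.0, 0.0]}]
```

Call:
move_arm([
  {"translation":[0.1,0,0.1],"rot":[0,0,0]},
  {"translation":[0.1,0,0.2],"rot":[0,0,0]},
  {"translation":[0.1,0,0.25],"rot":[0,0,0]},
])

```text
time_s: 20.23
ee_pos: [0.5828, 0.0051, 0.0783]
tool_rot: [0.001, 0.656, 0.754, 0.0]
wrist_force: [-1.1, 5.1, 2.5]
grip_width: 0.0187
```

```bash
python3 m.py
```

```text
t 20.23 meas [0.5828 0.0051 0.0783] yaw 7.95 tilt 0.12 F [-1.1  5.1  2.5] T [1.03 0.25 0.01] w 0.0187
cmd [0.5826 0.0013 0.0812] yaw 7.91
```

Call:
move_arm([
  {"translation":[0,0,0],"rot":[0,0,0]},
  {"translation":[0,0,0],"rot":[0,0,0]},
  {"translation":[0,0,0],"rot":[0,0,0]},
  {"translation":[0,0,0],"rot":[0,0,0]},
  {"translation":[0,0,0],"rot":[0,0,0]},
], grip=0.55)

```text
time_s: 20.85
ee_pos: [0.5825, 0.0038, 0.078]
tool_rot: [0.001, 0.657, 0.754, -0.001]
wrist_force: [0.7, 0.2, 0.2]
grip_width: 0.047
```

Call:
move_arm([
  {"translation":[0,0,-2],"rot":[0,0,0]},
  {"translation":[0,0,-4],"rot":[0,0,0]},
  {"translation":[0,0,-7],"rot":[0,0,0]},
  {"translation":[1,0,-10],"rot":[0,0,0]},
  {"translation":[4,0,-14],"rot":[0,0,0]},
])

```text
time_s: 21.48
ee_pos: [0.5763, 0.0419, 0.2181]
tool_rot: [0.001, 0.658, 0.753, -0.002]
wrist_force: [0.5, 0.1, 0.0]
grip_width: 0.0468
```

Call:
move_arm([
  {"translation":[4,0,0],"rot":[0,0,0]},
  {"translation":[8,0,0],"rot":[0,0,0]},
  {"translation":[12,0,0],"rot":[0,0,0]},
  {"translation":[16,0,0],"rot":[0,0,0]},
  {"translation":[20,0,0],"rot":[0,0,0]},
])

```text
time_s: 22.1
ee_pos: [0.5489, 0.2432, 0.2175]
tool_rot: [0.001, 0.657, 0.754, -0.001]
wrist_force: [0.7, -1.1, -0.8]
grip_width: 0.0469
```

```bash
python3 m.py;  python3 - <<'E'
from h import *
s=grab("scene","s28");t=grab("top","t28")
crop(s,110,110,400,330,2.7,"s28w",.5);crop(s,180,160,280,260,6,"s28c",.5);crop(t,240,140,330,215,7,"t28c",.5)
cv2.imwrite("pics/t28w.png",t)
E
```

```text
t 22.10 meas [0.5489 0.2432 0.2175] yaw 7.91 tilt 0.15 F [ 0.7 -1.1 -0.8] T [0.   0.01 0.02] w 0.0469
cmd [0.5826 0.0013 0.0812] yaw 7.91
```

View pics/s28c.png

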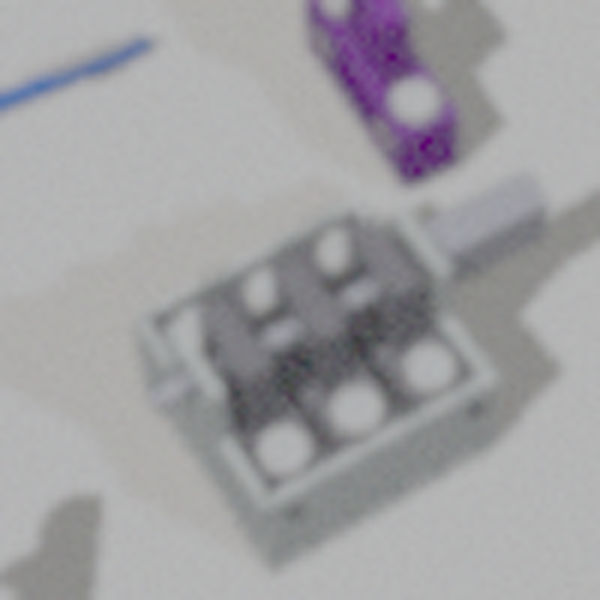

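View pics/t28c.png

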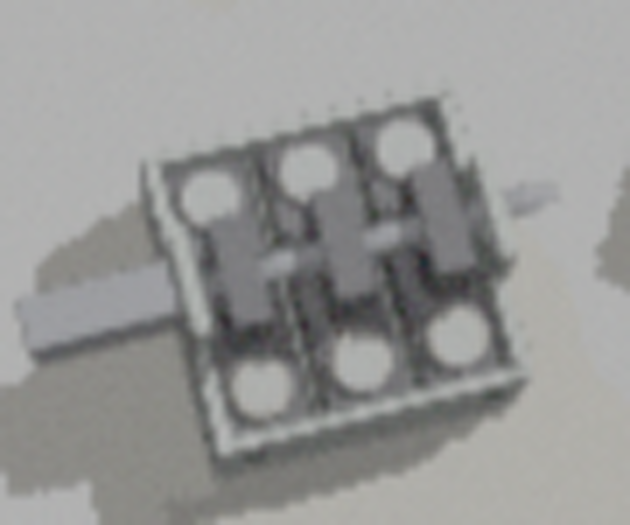

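View pics/s28w.png

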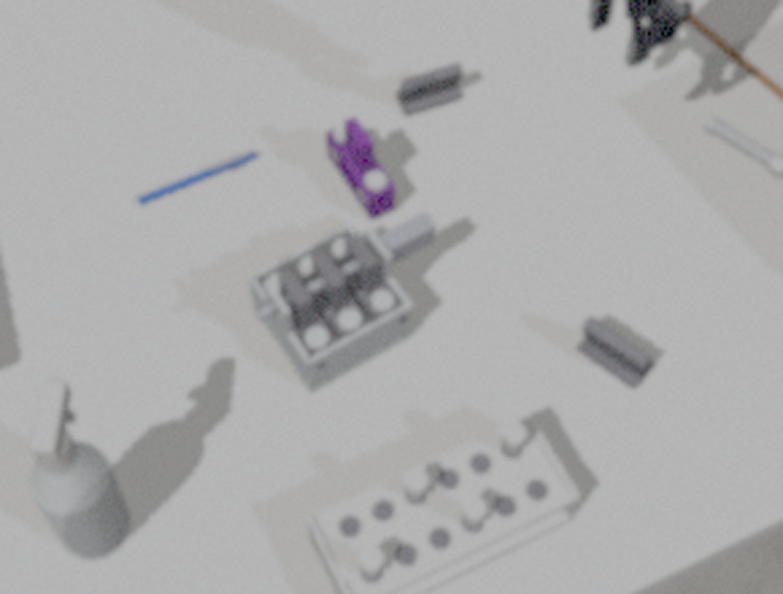

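```bash
python3 - <<'E'
from h import *
a=np.radians(7.9);xd=np.array([np.cos(a),np.sin(a),0]);yd=np.array([-np.sin(a),np.cos(a),0]);c=np.array([.593,-.077,0])
k=lambda x,y,S,o:((x+.5)/S-.5+o[0],(y+.5)/S-.5+o[1])
for n,(x,y),z,S,o in[("top",(17,305),.092,7,(240,140)),("top",(35,350),.092,7,(240,140)),("top",(560,190),.078,7,(240,140)),("scene",(525,172),.092,6,(180,160)),("scene",(550,215),.092,6,(180,160)),("scene",(155,392),.078,6,(180,160))]:
    w=onz(n,*k(x,y,S,o),z)-c; print(n,"x_c %.1f y_c %.1f"%(w@xd*1000,w@yd*1000))
o=observe();print(o['dq'].round(3))
E
```

```text
top x_c 9.2 y_c 114.5
top x_c -8.0 y_c 112.3
top x_c 4.8 y_c -83.5
scene x_c -7.7 y_c 112.9
scene x_c 17.0 y_c 109.3
scene x_c -7.0 y_c -73.4
[ 0.044 -0.01   0.057  0.024  0.029  0.023  0.033]
```

Call:
move_arm([
  {"translation":[0,0,0],"rot":[0,0,0]},
  {"translation":[0,0,0],"rot":[0,0,0]},
  {"translation":[0,0,0],"rot":[0,0,0]},
])

```text
time_s: 22.58
ee_pos: [0.5497, 0.2404, 0.2174]
tool_rot: [0.001, 0.658, 0.753, -0.001]
wrist_force: [0.0, -0.3, 0.1]
grip_width: 0.0467
```

```bash
python3 -c "
from station import *
print(observe()['wrist_force'],job_done())"
```

```text
the job is handed in; nothing more can be done
[ 0.02496025 -0.26799073  0.07988053] None
```

The carrier is home in the empty slot, the locking rod is through both ears and all three eyes, and I handed the job in at about 22.6 s. The hand-in reports no verdict.

- **Carrier:** I lowered it in while still holding it. It touched the floor at 6 mm with about 14 N, and I eased off before letting go. In both camera views its caps line up with the loaded two to within about 1 mm.
- **Rod:** I slid it in from the +y end with no measurable side force until the block met the ear at about 5 N, then lowered it 2–3 mm and released it. The last pictures show the shaft between the fins. The far end of the block is about 113 mm from the crate centre, where 114.5 mm means touching the ear. The tip is about 15 to 25 mm out past the far ear.
- **Bystanders:** In the last scene picture the pen, spray bottle, both timers, loose tube and purple carrier look undisturbed. I judged this by eye and did not measure it. The arm stood clear of everything.
- **Disagreement:** The two cameras disagreed by up to about 4 mm in x for the carriers, and more for some rod edge points. I used a mean of the two, and the contact-free fit bore it out.

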